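# Rehang the label tape: lock out the folded hook, move the roll over, fold the emptied hook

### The arm

A 6-joint arm with a two-finger parallel gripper is mounted at the origin on a cart in front of the work surface, level with it; the furniture and walls round the work are solid. World frame = base frame: x ahead of the robot, y to its left, z up, the work surface at z = 0. Lengths are in m, angles in rad, forces in N, time in s.
With the tool pointing down it reaches from about 0.35 to 0.85 m from the base axis. Payload 8.1 kg.
Tool frame: the origin (TCP) lies between the finger pads; the fingertips stand 8 mm ahead of it and the grasp point (between the pads) lies 11 mm behind it (robot.tip_reach is the y of the fingertips in the tool frame, in m); y points along the fingers, z is the direction in which the jaws open and shut, and the axes are right-handed (so a half turn about y gives the same grasp; the last joint's range is limited). The gripper opens to 93 mm and grips with 3 to 60 N. Pads are 15 mm wide; open, the fingers measure 128 mm over their backs; the gripper's body (75 mm by 188 mm) begins 65 mm behind the grasp point.
Start: joints at [1.119, 0.13, 1.488, -0, 1.523, -0.085], TCP at [0.215, 0.56, 0.227] pointing down, gripper open.
Joint ranges: [-2.96, 2.96], [-0.89, 2.26], [0.02, 2.5], [-1.34, 4.48], [0, 2.73], [-2.66, 2.66]. Speed limits (rad/s): [2.39, 2.39, 2.79, 3.14, 3.14, 3.14].

### API

Orientations are given as a rotation vector (axis times angle).
In Python, from plant import robot gives the robot as it stands.
- The arm moves only by the tool carry_out, never from a script. Its argument "increments" is a list of rows, each an object with "linear": the shift along the tool's x, y, z in m, a list of three; "yaw": the turn about the tool's y in rad. A call has 1 to 5 rows; each row is the pose to reach, as a shift and turn from the pose measured when the call began, along the tool's axes at that moment; what a row does not reach only later rows make up. A row lasts 1/8 s, in which the tool goes at most 62.5 mm and 10.7 degrees, less where a joint would pass 70% of its speed; a pose out of reach is approached as far as the arm can. A call with a gripper value outside its range is refused whole. "gripper" is the opening, from 0 (shut) to 1 (fully open), set as the call begins (left out, the last holds). The fingers move at their own pace and stop on an object; "newtons" is the grip in N (left out, the last holds). Time passes only in rows, so rows that repeat a pose let the fingers close. It gives the time, the measured TCP pose, the force and the opening at its end, in the units of the state.
- robot.read_state(): the state, without advancing time (a new reading comes with each control period).
- robot.read_camera(name): name is "scene" or "top" or "wrist"; returns the picture (420x560x3 uint8, blue, green, red); there is no depth.
- robot.camera_params(name): a dict with "fov_y" (degrees; the focal length in pixels is half the picture's height over the tangent of half this angle, whatever the lens; pixels are square), "cx", "cy" (the principal point, pixels), "k1" (the pictures are not rectified: a ray, as slopes to the right and down, at radius r is drawn at 1 + k1 r^2 times it, then the intrinsics apply), "R" (3x3) and "t" (3): a world point X has camera coordinates R X + t. Camera axes: x right, y down, z forward; pixel columns grow to the right and rows downward; lengths in m; the calibration is good to about 2 mm. A picture is of the moment at which its call begins: read the wrist's pose just before it. camera_params takes no time and is no camera call; for the wrist camera it gives the pose at the moment of the call.
- robot.close_job(): hands the job in, once; it reports no verdict.
The state is a dict: "t": time; "q": joint angles; "dq": joint speeds; "joint_torque": joint torques, N m; "tool_pos": TCP position; "orientation": TCP orientation; "force": force on the tool from outside, world axes, zero at the start; "wrist_torque": the same for the moment, N m; "opening": finger opening in m.
Only numpy, scipy, OpenCV 4.12 (cv2) and the standard library are available. Lean on these libraries where they do the work, as an engineer would, in place of code of your own. Each camera call takes 0.05 s, during which the arm holds its last target.

### The job

Move the roll of blue tape that hangs on the rack over to the rack's other, folded hook, and fold the emptied hook away so that nothing catches on it. First lift the folded arm out of its notch, swing it out and let it drop into its fold-out notch, whose place you have to feel for; then hang the roll over its bar behind the upturned tip, and last fold the emptied arm flat along the board until it has dropped fully home. Handle the hooks gently, never forcing an arm against its notch, and leave the other things on the bench alone.

Things in the scene. Friction and masses are not known exactly. Their poses are not given: they have to be found in the camera images.
- rack: bench rack, fixed: wooden board 360 mm wide, 92 to 170 mm above the table, on two uprights with feet 82 mm forward; it carries two equal steel hooks 200 mm apart, each an arm that lifts and swings on an upright pin. Origin on the table below the line of the pivots, midway along the board; the board's face is 24 mm behind that line. -x out from the board, +y along it
- hook_1: hook_1: steel wall plate with an upright pivot pin and a swinging arm. Origin on the table under the pin; the bar's top is 165 mm above it, the pin's end 180 mm. Axes: -x out from the board, +y the way the folded arm points, z up. The bar runs from the pin to the tip: 10 mm wide, 10 mm high, flat on top. Under its hub a tooth sits in a 6 mm deep notch of an index ring: one notch when folded, one when out
- hook_2: hook_2: steel wall plate with an upright pivot pin and a swinging arm. Origin on the table under the pin; the bar's top is 165 mm above it, the pin's end 180 mm. Axes: -x out from the board, +y the way the folded arm points, z up. The bar runs from the pin to the tip: 10 mm wide, 10 mm high, flat on top. Under its hub a tooth sits in a 6 mm deep notch of an index ring: one notch when folded, one when out
- hook_1_tip (a point): middle of the black sleeve on hook_1's upturned tip: upright peg, 13 mm diameter, ball end, 90 mm from the pivot. This point is 18 mm above the bar's top, the peg's end 32 mm. Pinch it from above in any direction (it may turn in the grip); folded, the board's face is 24 mm behind it, its edge 5 mm above the bar. Axes: +y along the bar outwards, z up
- hook_2_tip (a point): middle of the black sleeve on hook_2's upturned tip: upright peg, 13 mm diameter, ball end, 90 mm from the pivot. This point is 18 mm above the bar's top, the peg's end 32 mm. Pinch it from above in any direction (it may turn in the grip); folded, the board's face is 24 mm behind it, its edge 5 mm above the bar. Axes: +y along the bar outwards, z up
- hook_1_arm (a joint): hinge of hook_1's arm, rad: 0 = folded along the board, grows as it swings out to the robot (counter-clockwise from above), ends -0.06 and 1.95. hook_1 carries the roll at the start, locked out at 1.57; its folded notch is at 0
- hook_2_arm (a joint): hinge of hook_2's arm, rad: 0 = folded along the board, grows as it swings out to the robot (counter-clockwise from above), ends -0.06 and 1.95. hook_2 starts folded and locked at 0. Its fold-out notch is on a hand-clamped collar, anywhere from 1.31 to 1.83: swung slowly over it the arm falls in by itself, then blocks both ways; pushing on only loads the tooth
- hook_1_lift (a joint): height of hook_1's arm on its pin, m: 0 = tooth fully down in a notch (home; 2 to 4 degrees of play), about 0.006 = tooth riding on the ring between the notches, 0.011 = end of the lift; lifted 8 to 9 mm it swings free. Spring and weight push the arm down with about 4.5 N at 0, 0.2 N more per mm
- hook_2_lift (a joint): height of hook_2's arm on its pin, m; the same as hook_1_lift
- tape_center (a point): centre of the roll of blue tape: outside diameter 92 mm, bore 63 mm, 24 mm wide, 0.09 kg. It hangs from hook_1's bar by its bore, so this point lies 32 mm below the bar's top and the roll's top edge 14 mm above the bar's top; it can be pinched there across its 24 mm width. Own z axis: the roll's axis, along the bar
- tape: the same roll of tape (its origin is the centre of one flat face)
- bench_scraper_mid (a point): steel bench scraper with wooden grip, 124 x 154 x 24 mm, lying at the left: leave it alone
- thermometer_mid (a point): dial probe thermometer, 45 x 158 x 11 mm, lying on the bench: leave it alone
- bark_mid (a point): piece of brown chocolate bark, 48 x 55 x 12 mm, lying near the front: leave it alone
- timer_mid (a point): red and white kitchen timer, 62 mm wide, 48 mm high, at the left: leave it alone
- marker_mid (a point): black and white marker pen, 127 mm long, lying at the left: leave it alone

How it is judged:
By the outcome, as a careful person would: the job done as asked, in the order asked, and still so for the second after the job is handed in, with the robot touching nothing.
It also fails if it takes over 69 s, if anything falls off the work surface, if the arm or the gripper's body presses on something with over 40 N, if the wrist force passes 120 N, or if a joint passes its speed limit or range.

## Working session

There is one attempt and no reset: what is moved stays moved. The work goes in short steps, Python scripts to look and compute and a tool call to move; the robot and the scene stay as the last step left them, time stands still between calls to the robot, and variables do not carry over. Pictures are saved under pics/ and viewed, and the job is handed in when it is done.

Besides the shell and the picture viewer there is one more tool, called by a JSON object that holds its "api" and its "payload", one argument or row to a line. carry_out: Moves the arm, as the interface text tells. Its arguments: {"type":"object","properties":{"increments":{"type":"array","items":{"type":"object","properties":{"linear":{"type":"array","items":{"type":"number"}},"yaw":{"type":"number"}}}},"gripper":{"type":"number"},"newtons":{"type":"number"}},"required":["increments"]}

```bash
ls; mkdir -p pics
python3 - <<'E'
from plant import robot
import cv2
s=robot.read_state();print(s)
for n in ("scene","top","wrist"):
    p=robot.camera_params(n);print(n,p)
    cv2.imwrite(f"pics/a_{n}.png",robot.read_camera(n))
E
```

```text
pics
{'t': 0.0, 'q': array([ 1.11860342e+00,  1.31152174e-01,  1.48926768e+00,  1.45238997e-05,
        1.52299548e+00, -8.54180274e-02]), 'dq': array([-5.49926017e-04, -5.57654150e-04,  8.04013503e-04, -2.92122734e-03,
       -4.24549451e-07,  1.40428366e-03]), 'joint_torque': array([-1.06325533e-04, -5.59855735e+01, -4.91765714e+01,  7.66062713e-02,
        3.59174155e-02, -1.10802259e-04]), 'tool_pos': array([0.21490722, 0.55960316, 0.22559918]), 'orientation': array([-1.55332978,  0.28823509, -0.28744895]), 'force': array([-0.48629731,  0.50820927,  0.32852346]), 'wrist_torque': array([ 0.00371768,  0.0160962 , -0.0067924 ]), 'opening': 0.09299191015715919}
scene {'fov_y': 46.70534898558593, 'cx': 279.59562069917956, 'cy': 213.8735210694482, 'k1': 0.019065021563088157, 'R': array([[ 0.58262375, -0.81249955,  0.01985072],
       [-0.56436205, -0.42202464, -0.7095003 ],
       [ 0.58484617,  0.40216873, -0.70442549]]), 't': array([-0.29304009,  0.36124141,  1.24232541])}
top {'fov_y': 45.53903723015585, 'cx': 278.3827369136197, 'cy': 204.41977069804466, 'k1': 0.03316877942389884, 'R': array([[ 0.01752255, -0.99977245, -0.01216566],
       [-0.99830735, -0.01681941, -0.0556735 ],
       [ 0.05545621,  0.01312061, -0.99837491]]), 't': array([-0.00498729,  0.48191733,  1.31843268])}
wrist {'fov_y': 67.72663302803393, 'cx': 279.51087551485267, 'cy': 207.56744758251423, 'k1': -0.0013387735317111577, 'R': array([[ 0.35952867,  0.93313179, -0.00205017],
       [ 0.89060202, -0.34248486,  0.29921926],
       [ 0.27850885, -0.10940379, -0.95418218]]), 't': array([-0.59781182, -0.03445309,  0.39114413])}
```

View pics/a_scene.png

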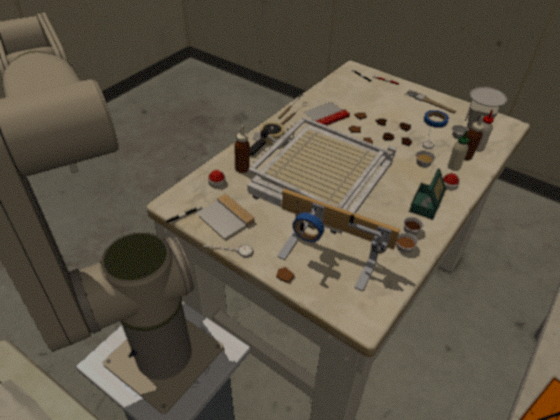

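View pics/a_top.png

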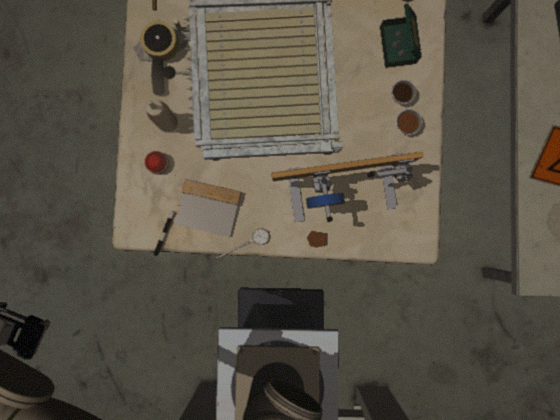

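View pics/a_wrist.png

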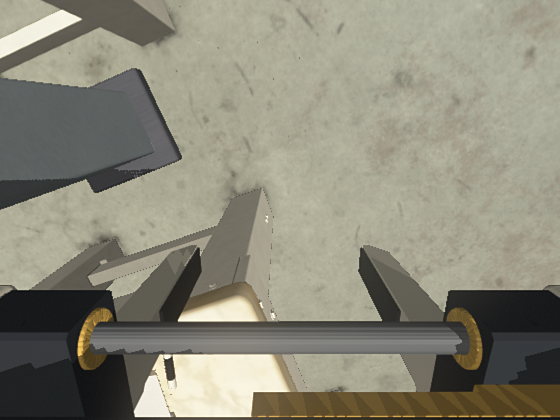

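Run:
```python
import cv2
a=cv2.imread("pics/a_top.png")[140:235,260:440];cv2.imwrite("pics/b_top.png",cv2.resize(a,None,fx=4.4,fy=4.4,interpolation=cv2.INTER_CUBIC))
a=cv2.imread("pics/a_scene.png")[180:300,260:420];cv2.imwrite("pics/b_scene.png",cv2.resize(a,None,fx=5,fy=5,interpolation=cv2.INTER_CUBIC))
```

```text
(no output)
```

View pics/b_top.png

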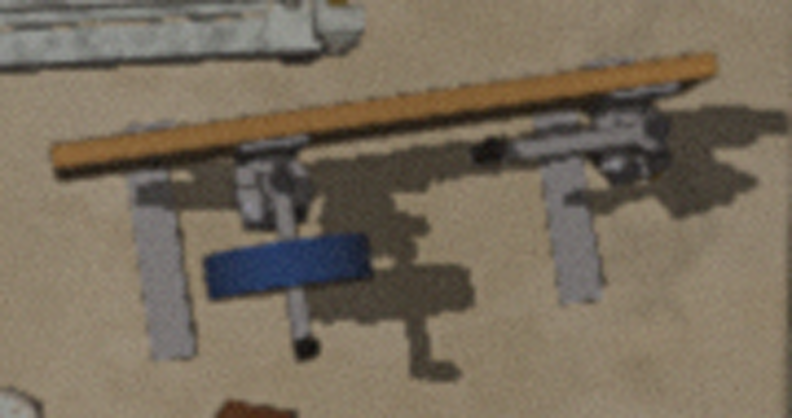

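View pics/b_scene.png

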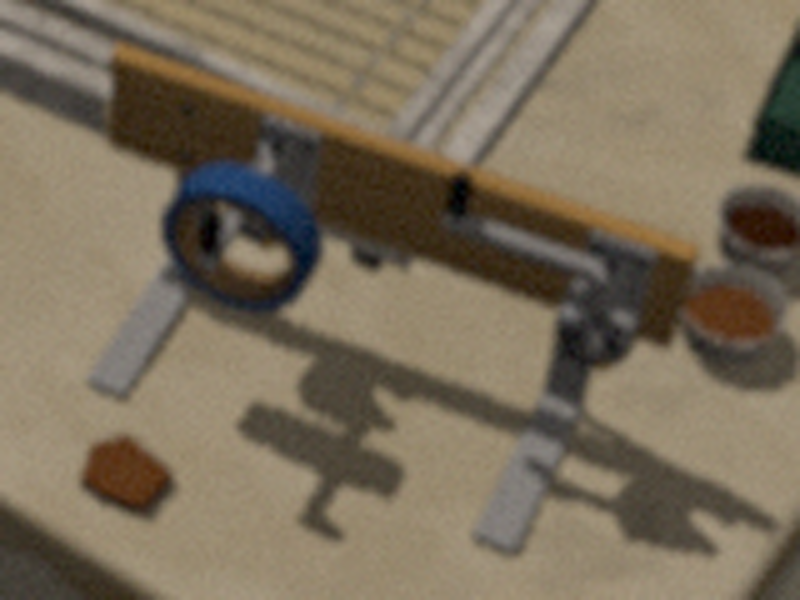

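```bash
cat > h.py <<'E'
from plant import robot
import numpy as np, cv2
from scipy.optimize import least_squares
from scipy.spatial.transform import Rotation as Ro
def proj(p,X):
    c=np.atleast_2d(X)@np.array(p["R"]).T+p["t"]
    s=c[:,:2]/c[:,2:]; s=s*(1+p["k1"]*(s**2).sum(1,keepdims=True))
    f=210/np.tan(np.radians(p["fov_y"]/2))
    return s*f+[p["cx"],p["cy"]]
def ray(p,uv):
    f=210/np.tan(np.radians(p["fov_y"]/2)); d=(np.array(uv)-[p["cx"],p["cy"]])/f
    s=d.copy()
    for _ in range(10): s=d/(1+p["k1"]*(s@s))
    R=np.array(p["R"]); return -R.T@p["t"], R.T@np.r_[s,1]
def atz(p,uv,z):
    o,d=ray(p,uv); return o+d*(z-o[2])/d[2]
def rw(pose,P):
    x,y,a=pose; c,s=np.cos(a),np.sin(a); P=np.atleast_2d(P)
    return np.c_[x+c*P[:,0]-s*P[:,1],y+s*P[:,0]+c*P[:,1],P[:,2]]
def fit(obs,x0=(0.6,-0.1,0)):
    f=lambda v:np.concatenate([(proj(p,rw(v,P))-uv).ravel() for p,P,uv in obs])
    r=least_squares(f,x0,loss='soft_l1'); return r.x,f(r.x).reshape(-1,2)
def st():
    s=robot.read_state(); R=Ro.from_rotvec(s["orientation"]).as_matrix()
    return s,R
def go(target,yaw_dir=None):
    """print tool frame shift to world TCP target; yaw for jaw axis (tool z) to lie along world heading yaw_dir"""
    s,R=st(); d=R.T@(np.array(target)-s["tool_pos"])
    print("t",round(s["t"],2),"pos",s["tool_pos"].round(4),"jaw heading",round(float(np.arctan2(R[1,2],R[0,2])),3),"q6",s["q"][5].round(2))
    print("lin",d.round(4))
    if yaw_dir is not None:
        for k in(0,np.pi):
            zd=R.T@[np.cos(yaw_dir+k),np.sin(yaw_dir+k),0]; print("yaw",np.arctan2(zd[0],zd[2]).round(3))
    print("R",R.round(3).tolist())
E
python3 - <<'E'
from h import *
pt,ps=robot.camera_params("top"),robot.camera_params("scene")
Pt=np.array([[-.09,.1,.197],[0,-.01,.197],[0.024,.18,.17],[.024,-.18,.17]])
ut=np.array([[306,345],[488,149],[55,172],[716,72]])/4.4+[260,140]
Ps=np.array([[0,-.01,.197],[0.024,.18,.17],[.024,-.18,.17],[.024,.18,.092],[.024,-.18,.092]])
us=np.array([[460,178],[116,62],[690,270],[108,128],[672,345]])/5+[260,180]
v,r=fit([(pt,Pt,ut),(ps,Ps,us)]);print(v,r.round(1))
for n,P in dict(h1=(0,.1,.18),h2=(0,-.1,.18),tip1=(-.09,.1,.197),tip2=(0,-.01,.197)).items(): print(n,rw(v,P).round(4))
go(rw(v,(-.05,-.01,.33))[0],v[2])
E
```

```text
[ 0.54018946 -0.16711751  0.16691625] [[-14.6   2.7]
 [-14.5   1.4]
 [  0.8  -0.5]
 [  2.3  -0.8]
 [-11.   -5.2]
 [ -0.3  -1.1]
 [  3.3  -2.1]
 [  0.7   4.6]
 [  1.5   1.6]]
h1 [[ 0.5236 -0.0685  0.18  ]]
h2 [[ 0.5568 -0.2657  0.18  ]]
tip1 [[ 0.4348 -0.0835  0.197 ]]
tip2 [[ 0.5419 -0.177   0.197 ]]
t 0.15 pos [0.215  0.5597 0.2258] jaw heading 1.204 q6 -0.09
lin [ 0.5263 -0.1034 -0.5961]
yaw 1.037
yaw -2.104
R [[0.933, -0.001, 0.359], [-0.359, -0.001, 0.933], [-0.0, -1.0, -0.001]]
```

Run:
```python
from h import *
pt,ps=robot.camera_params("top"),robot.camera_params("scene")
ut=np.array([[306,345],[488,149],[55,172],[716,72]])/4.4+[260,140]
us=np.array([[460,178],[116,62],[690,270],[108,128],[672,345]])/5+[260,180]
def f(v):
    o=v[3];w=v[4]
    Pt=np.array([[-.09,.1+o,.197],[0,-.01+o,.197],[0.024,w,.17],[.024,w-.36,.17]])
    Ps=np.array([[0,-.01+o,.197],[0.024,w,.17],[.024,w-.36,.17],[.024,w,.092],[.024,w-.36,.092]])
    return np.r_[(proj(pt,rw(v[:3],Pt))-ut).ravel(),(proj(ps,rw(v[:3],Ps))-us).ravel()]
r=least_squares(f,[.54,-.16,.16,0,.18],loss='soft_l1');print(r.x,r.fun if 0 else f(r.x).reshape(-1,2).round(1))
o=r.x[3]
for n,P in dict(h1=(0,.1+o,.18),h2=(0,-.1+o,.18),tip1=(-.09,.1+o,.197),tip2=(0,-.01+o,.197)).items(): print(n,rw(r.x[:3],P).round(4))
for u in ut[:2]: print(atz(pt,u,.197))
```

```text
[ 0.54618286 -0.21018594  0.1594222   0.00964953  0.22733993] [[-0.2  0.8]
 [ 0.2 -0.3]
 [-0.8 -0.5]
 [ 0.9  0.4]
 [ 0.4 -1. ]
 [-1.4 -1.5]
 [ 1.7 -2. ]
 [-0.3  4.1]
 [ 0.   1.7]]
h1 [[ 0.5288 -0.1019  0.18  ]]
h2 [[ 0.5605 -0.2994  0.18  ]]
tip1 [[ 0.4399 -0.1162  0.197 ]]
tip2 [[ 0.5462 -0.2105  0.197 ]]
[ 0.44166438 -0.11668745  0.197     ]
[ 0.54550841 -0.21014402  0.197     ]
```

Run:
```python
from h import *
p=robot.camera_params("wrist");s,R=st()
print("cam in tool",R.T@(-p["R"].T@p["t"]-s["tool_pos"]),"look",R.T@p["R"][2])
go((0.546,-0.2105,0.30),1.730)
```

```text
cam in tool [-0.08352934 -0.15660212 -0.0010761 ] look [ 2.99357439e-01  9.54140800e-01 -6.77047599e-04]
t 0.15 pos [0.215  0.5597 0.2258] jaw heading 1.204 q6 -0.09
lin [ 0.5852 -0.0734 -0.6004]
yaw -0.526
yaw 2.616
R [[0.933, -0.001, 0.359], [-0.359, -0.001, 0.933], [-0.0, -1.0, -0.001]]
```

{"api": "carry_out", "payload": {
  "increments": [
    {"linear": [0.042,-0.015,-0.043]},
    {"linear": [0.084,-0.03,-0.086]},
    {"linear": [0.126,-0.045,-0.129]},
    {"linear": [0.168,-0.06,-0.172]},
    {"linear": [0.21,-0.073,-0.215]}
  ],
  "gripper": 0.6
}}

```text
$.increments[0]: bad value
```

{"api": "carry_out", "payload": {
  "increments": [
    {"linear": [0.042,0,-0.043]},
    {"linear": [0.084,0,-0.086]},
    {"linear": [0.126,0,-0.129]},
    {"linear": [0.168,0,-0.172]},
    {"linear": [0.21,0,-0.215]}
  ]
}}

```text
$.increments[0]: bad value
```

```bash
python3 -c "
from h import *
go((0.52,-0.215,0.30),1.730)"
```

```text
t 0.15 pos [0.215  0.5597 0.2258] jaw heading 1.204 q6 -0.09
lin [ 0.5625 -0.0734 -0.6139]
yaw -0.526
yaw 2.616
R [[0.933, -0.001, 0.359], [-0.359, -0.001, 0.933], [-0.0, -1.0, -0.001]]
```

Yaw is evidently required in each row.

{"api": "carry_out", "payload": {
  "increments": [
    {"linear": [0.042,-0.015,-0.043],"yaw": 0},
    {"linear": [0.084,-0.03,-0.086],"yaw": 0},
    {"linear": [0.126,-0.045,-0.129],"yaw": 0},
    {"linear": [0.168,-0.06,-0.172],"yaw": 0},
    {"linear": [0.21,-0.073,-0.215],"yaw": 0}
  ],
  "gripper": 0.6
}}

```text
t: 0.78
tool_pos: [0.3342, 0.282, 0.2995]
orientation: [-1.553, 0.287, -0.287]
force: [1.1, 0.0, -0.2]
opening: 0.0563
```

```bash
python3 -c "
from h import *
go((0.52,-0.215,0.30),1.730)"
```

```text
t 0.78 pos [0.3342 0.282  0.2995] jaw heading 1.204 q6 -0.62
lin [ 3.515e-01  1.000e-04 -3.975e-01]
yaw -0.526
yaw 2.616
R [[0.934, -0.0, 0.358], [-0.358, -0.001, 0.934], [0.0, -1.0, -0.001]]
```

{"api": "carry_out", "payload": {
  "increments": [
    {"linear": [0.04,0,-0.045],"yaw": -0.1},
    {"linear": [0.08,0,-0.09],"yaw": -0.2},
    {"linear": [0.12,0,-0.135],"yaw": -0.3},
    {"linear": [0.16,0,-0.18],"yaw": -0.42},
    {"linear": [0.2,0,-0.225],"yaw": -0.526}
  ]
}}

```text
t: 1.4
tool_pos: [0.4406, -0.0017, 0.2998]
orientation: [-1.568, -0.128, 0.128]
force: [1.9, 0.7, 1.1]
opening: 0.056
```

```bash
python3 -c "
from h import *
go((0.51,-0.215,0.29),1.730)"
```

```text
t 1.4 pos [ 0.4406 -0.0017  0.2998] jaw heading 1.734 q6 -1.85
lin [ 0.0338  0.0101 -0.2218]
yaw 0.004
yaw -3.138
R [[0.987, 0.0, -0.163], [0.163, -0.001, 0.987], [0.0, -1.0, -0.001]]
```

{"api": "carry_out", "payload": {
  "increments": [
    {"linear": [0.01,0,-0.055],"yaw": 0},
    {"linear": [0.017,0.005,-0.11],"yaw": 0},
    {"linear": [0.025,0.01,-0.165],"yaw": 0},
    {"linear": [0.034,0.01,-0.222],"yaw": 0},
    {"linear": [0.034,0.01,-0.222],"yaw": 0}
  ]
}}

```text
t: 2.02
tool_pos: [0.5099, -0.2184, 0.2882]
orientation: [-1.567, -0.123, 0.127]
force: [0.9, -0.0, 0.2]
opening: 0.0555
```

```bash
python3 -c "
from h import *
go((0.546,-0.2105,0.25),1.730)
p=robot.camera_params('wrist');im=robot.read_camera('wrist');cv2.imwrite('pics/c.png',cv2.resize(im,(800,600)))
import pickle;pickle.dump(p,open('c.pkl','wb'))
print(proj(p,np.array([[0.546,-0.2105,.197],[.5605,-.2994,.18]])))
"
```

```text
t 2.02 pos [ 0.5099 -0.2184  0.2882] jaw heading 1.73 q6 -2.23
lin [0.037  0.0381 0.0021]
yaw -0.0
yaw 3.142
R [[0.987, -0.002, -0.158], [0.158, -0.0, 0.987], [-0.002, -1.0, 0.0]]
[[283.43487943 255.32899635]
 [185.66434387 247.48478311]]
```

View pics/c.png

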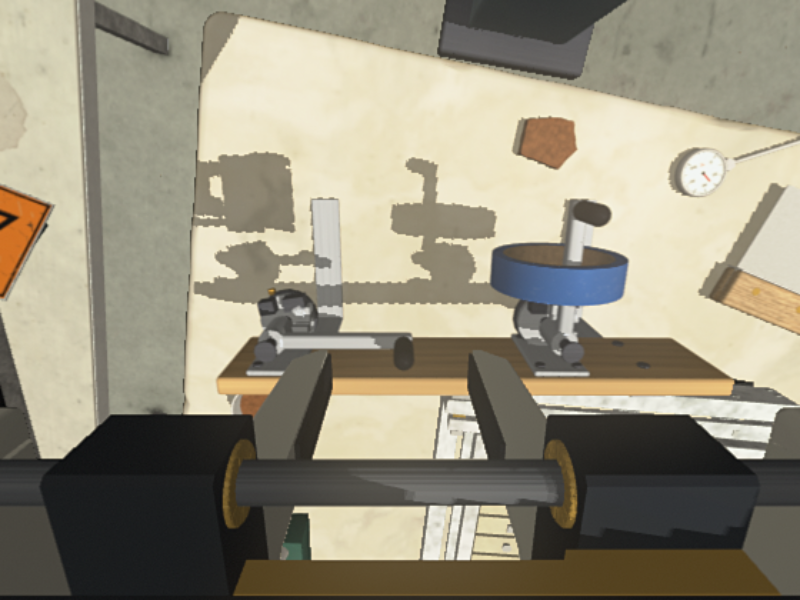

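```bash
python3 -c "
from h import *
import pickle;p=pickle.load(open('c.pkl','rb'));k=.7
print('tip2',atz(p,np.array([403,359])*k,.1905),'pin2',atz(p,np.array([264,347])*k,.18))
print('tip1',atz(p,np.array([594,215])*k,.1905),'pin1',atz(p,np.array([569,350])*k,.18))
im=cv2.imread('pics/c.png');cv2.imwrite('pics/c2.png',cv2.resize(im[270:400,230:660],None,fx=1.8,fy=1.8))
"
```

```text
tip2 [ 0.54540473 -0.21172309  0.1905    ] pin2 [ 0.55602349 -0.30050389  0.18      ]
tip1 [ 0.44064472 -0.11953052  0.1905    ] pin1 [ 0.52715235 -0.10618408  0.18      ]
```

View pics/c2.png

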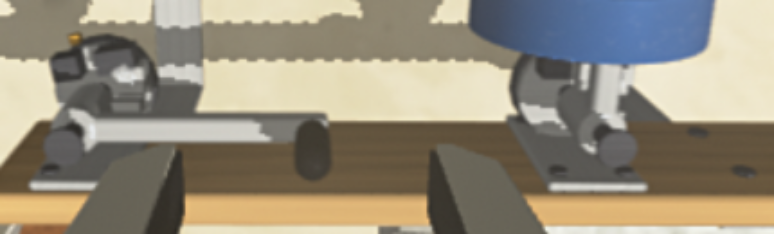

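{"api": "carry_out", "payload": {
  "increments": [
    {"linear": [0.02,0.02,0.001],"yaw": 0},
    {"linear": [0.036,0.05,0.002],"yaw": 0},
    {"linear": [0.036,0.08,0.002],"yaw": 0},
    {"linear": [0.036,0.08,0.002],"yaw": 0}
  ],
  "gripper": 0.5,
  "newtons": 12
}}

```text
t: 2.58
tool_pos: [0.5432, -0.2066, 0.206]
orientation: [-1.564, -0.122, 0.132]
force: [-0.8, 0.5, 0.5]
opening: 0.0464
```

```bash
python3 -c "
from h import *
go((0.5455,-0.2110,0.176),1.730)
p=robot.camera_params('wrist');im=robot.read_camera('wrist');cv2.imwrite('pics/d.png',im)
"
```

```text
t 2.58 pos [ 0.5432 -0.2066  0.206 ] jaw heading 1.733 q6 -2.18
lin [ 0.0017  0.03   -0.0049]
yaw 0.003
yaw -3.139
R [[0.987, -0.007, -0.161], [0.161, 0.003, 0.987], [-0.006, -1.0, 0.004]]
```

View pics/d.png

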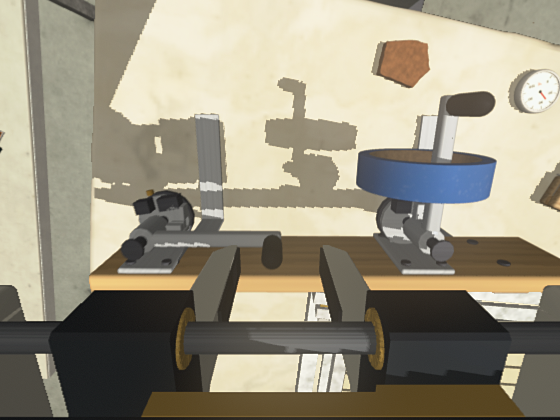

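{"api": "carry_out", "payload": {
  "increments": [
    {"linear": [0.002,0.01,-0.005],"yaw": 0},
    {"linear": [0.002,0.02,-0.005],"yaw": 0},
    {"linear": [0.002,0.03,-0.005],"yaw": 0},
    {"linear": [0.002,0.03,-0.005],"yaw": 0}
  ]
}}

```text
t: 3.12
tool_pos: [0.5461, -0.2116, 0.1769]
orientation: [-1.564, -0.122, 0.131]
force: [-1.1, 0.4, 0.4]
opening: 0.0464
```

```bash
python3 -c "
from h import *
go((0.5455,-0.2110,0.176),1.730)
p=robot.camera_params('wrist');im=robot.read_camera('wrist');cv2.imwrite('pics/e.png',im)
"
```

```text
t 3.12 pos [ 0.5461 -0.2116  0.1769] jaw heading 1.732 q6 -2.19
lin [-0.0005  0.0009  0.0007]
yaw 0.002
yaw -3.139
R [[0.987, -0.006, -0.161], [0.161, 0.002, 0.987], [-0.005, -1.0, 0.003]]
```

View pics/e.png

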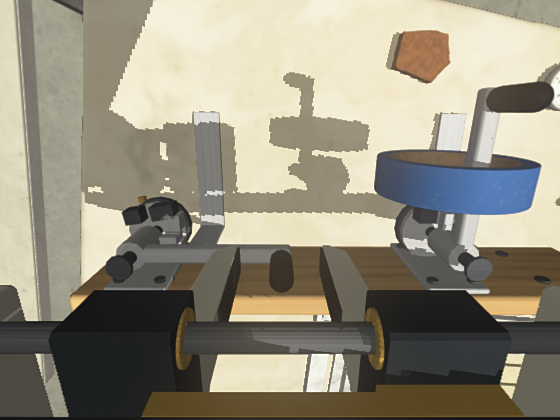

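{"api": "carry_out", "payload": {
  "increments": [
    {"linear": [0,0.0005,0],"yaw": 0},
    {"linear": [0,0.0005,0],"yaw": 0},
    {"linear": [0,0.0005,0],"yaw": 0},
    {"linear": [0,0.0005,0],"yaw": 0},
    {"linear": [0,0.0005,0],"yaw": 0}
  ],
  "gripper": 0,
  "newtons": 20
}}

```text
t: 3.8
tool_pos: [0.5465, -0.2108, 0.1773]
orientation: [-1.563, -0.124, 0.131]
force: [-0.5, 4.8, 3.3]
opening: 0.0122
```

```bash
python3 -c "
from h import *
go((0.5455,-0.2110,0.1845),1.730)
s,_=st();print(s['force'],s['wrist_torque'])
"
```

```text
t 3.8 pos [ 0.5465 -0.2108  0.1773] jaw heading 1.733 q6 -2.19
lin [-0.001  -0.0072  0.    ]
yaw 0.003
yaw -3.139
R [[0.987, -0.005, -0.161], [0.161, 0.003, 0.987], [-0.004, -1.0, 0.004]]
[-0.50773333  4.825489    3.26954404] [ 0.8964207   0.19313474 -0.02863383]
```

{"api": "carry_out", "payload": {
  "increments": [
    {"linear": [0,-0.003,0],"yaw": 0},
    {"linear": [0,-0.006,0],"yaw": 0},
    {"linear": [0,-0.009,0],"yaw": 0},
    {"linear": [0,-0.009,0],"yaw": 0}
  ]
}}

```text
t: 4.3
tool_pos: [0.5464, -0.2108, 0.1862]
orientation: [-1.563, -0.123, 0.131]
force: [-0.4, -0.5, -6.4]
opening: 0.0127
```

```bash
python3 -c "
from h import *
s,_=st();print(s['force'],s['wrist_torque'],s['tool_pos'])
im=robot.read_camera('wrist');cv2.imwrite('pics/f.png',im)
"
```

```text
[-0.38502778 -0.54736894 -6.41322243] [ 0.08455242 -0.01837157 -0.04285379] [ 0.54636859 -0.21080984  0.18620311]
```

View pics/f.png

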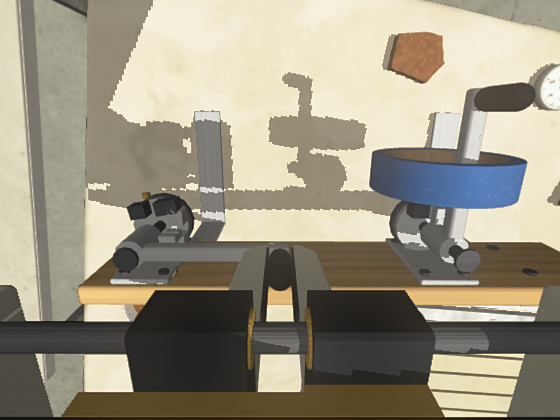

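{"api": "carry_out", "payload": {
  "increments": [
    {"linear": [-0.0134,0,-0.001],"yaw": 0},
    {"linear": [-0.0266,0,-0.004],"yaw": 0},
    {"linear": [-0.0391,0,-0.009],"yaw": 0},
    {"linear": [-0.0508,0,-0.0157],"yaw": 0},
    {"linear": [-0.0613,0,-0.0241],"yaw": 0}
  ]
}}

```text
t: 4.97
tool_pos: [0.4869, -0.2433, 0.185]
orientation: [-1.559, -0.12, 0.134]
force: [-5.9, 7.3, -6.3]
opening: 0.0125
```

```bash
cat >> h.py <<'E'
PIV=np.array([0.5605,-0.2995]);HD=0.159
def arm(th=None,piv=PIV):
    s,R=st(); d=s["tool_pos"][:2]-piv; c,n=np.cos(HD),np.sin(HD)
    l=np.array([c*d[0]+n*d[1],-n*d[0]+c*d[1]])
    print("t",s["t"].round(2),"z",s["tool_pos"][2].round(4),"rad",np.hypot(*l).round(4),"theta",np.arctan2(-l[0],l[1]).round(3),"F",(R.T@s["force"]).round(1),"open",s["opening"].round(4))
    for t in (th or []):
        tgt=np.array([-.09*np.sin(t),.09*np.cos(t)])-l
        w=np.r_[c*tgt[0]-n*tgt[1],n*tgt[0]+c*tgt[1],0]; print(t,"lin",(R.T@w).round(4))
E
python3 -c "
from h import *
arm([.75,.9,1.05,1.2])
"
```

```text
Traceback (most recent call last):
  File "h.py", line 39, in arm
    print("t",s["t"].round(2),"z",s["tool_pos"][2].round(4),"rad",np.hypot(*l).round(4),"theta",np.arctan2(-l[0],l[1]).round(3),"F",(R.T@s["force"]).round(1),"open",s["opening"].round(4))
              ^^^^^^^^^^^^
AttributeError: 'float' object has no attribute 'round'
```

```bash
sed -i 's/s\["t"\].round(2)/round(float(s["t"]),2)/; s/s\["opening"\].round(4)/round(float(s["opening"]),4)/' h.py
python3 -c "
from h import *
arm([.75,.9,1.05,1.2])
"
```

```text
t 4.97 z 0.185 rad 0.0926 theta 0.76 F [-4.6  6.4  8.1] open 0.0125
0.75 lin [ 0.0024 -0.     -0.0013]
0.9 lin [-0.0067 -0.     -0.0112]
1.05 lin [-0.0144 -0.0001 -0.0223]
1.2 lin [-0.0202 -0.0001 -0.0345]
```

```bash
python3 -c "
from h import *
a=np.array([.5464,-.2108]);b=np.array([.4869,-.2433]);m=(a+b)/2;d=b-a;L=np.hypot(*d);n=np.array([-d[1],d[0]])/L;h=np.sqrt(.09**2-L*L/4)
for s in(1,-1):
  c=m+s*n*h;print(c,np.arctan2(*(a-c)[::-1])-np.pi/2)
"
```

```text
[ 0.55661589 -0.30021832] 0.11375504473073361
[ 0.47668411 -0.15388168] -2.2554770920591194
```

```bash
python3 -c "
from h import *
import pickle
s,_=st()
p=robot.camera_params('wrist');im=robot.read_camera('wrist');cv2.imwrite('pics/g.png',im);pickle.dump(p,open('g.pkl','wb'))
"
```

```text
(no output)
```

View pics/g.png

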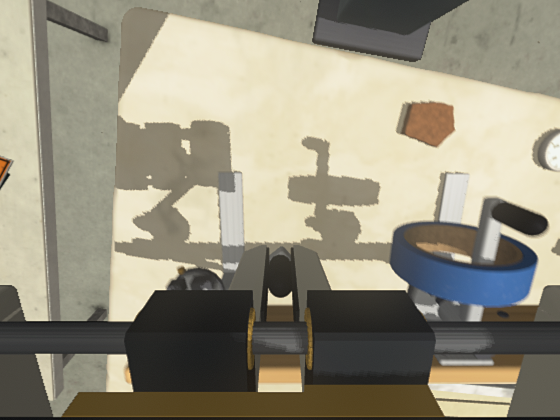

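```bash
python3 -c "
from h import *
s,R=st();p=np.array([.5566,-.3002]);d=s['tool_pos'][:2]-p;print(s['tool_pos'],np.hypot(*d))
for a in(.1,.2,.3,.4):
  c,n=np.cos(a),np.sin(a);e=1.006*np.array([c*d[0]-n*d[1],n*d[0]+c*d[1]])-d;print(a,(R.T@np.r_[e,0]).round(4))
"
```

```text
[ 0.48584065 -0.24445661  0.18491689] 0.09007891827880776
0.1 [-0.0067  0.     -0.006 ]
0.2 [-0.0124  0.     -0.0131]
0.3 [-0.0174 -0.     -0.0207]
0.4 [-0.0215 -0.     -0.0287]
```

{"api": "carry_out", "payload": {
  "increments": [
    {"linear": [-0.0067,0,-0.006],"yaw": 0},
    {"linear": [-0.0124,0,-0.0131],"yaw": 0},
    {"linear": [-0.0174,0,-0.0207],"yaw": 0},
    {"linear": [-0.0215,0,-0.0287],"yaw": 0},
    {"linear": [-0.0215,0,-0.0287],"yaw": 0}
  ]
}}

```text
t: 5.65
tool_pos: [0.4669, -0.2768, 0.184]
orientation: [-1.558, -0.114, 0.137]
force: [-6.7, 3.9, -5.5]
opening: 0.0125
```

```bash
python3 -c "
from h import *
arm(piv=np.array([.5566,-.3002]))
p=robot.camera_params('wrist');im=robot.read_camera('wrist');cv2.imwrite('pics/g2.png',im)
"
```

```text
t 5.65 z 0.184 rad 0.0927 theta 1.156 F [-5.9  5.6  4.9] open 0.0125
```

View pics/g2.png

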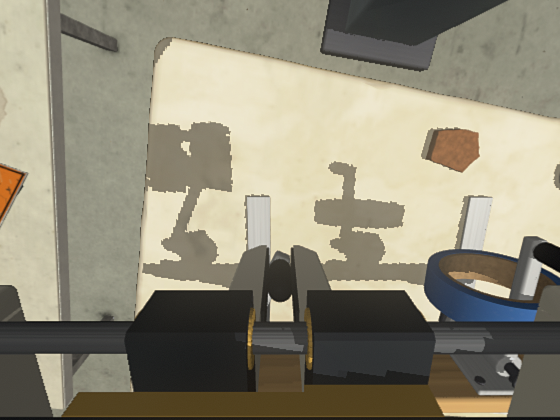

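{"api": "carry_out", "payload": {
  "increments": [
    {"linear": [0,0,0],"yaw": 0},
    {"linear": [0,0,0],"yaw": 0}
  ],
  "gripper": 0.2
}}

```text
t: 5.95
tool_pos: [0.4675, -0.2777, 0.1852]
orientation: [-1.56, -0.115, 0.135]
force: [-0.0, 0.3, -0.4]
opening: 0.0182
```

```bash
python3 -c "
from h import *
arm(piv=np.array([.5566,-.3002]))
p=robot.camera_params('wrist');im=robot.read_camera('wrist');cv2.imwrite('pics/g3.png',cv2.resize(im[200:340,180:380],None,fx=4,fy=4))
"
```

```text
t 5.95 z 0.1852 rad 0.0919 theta 1.164 F [0.  0.4 0.3] open 0.0182
```

View pics/g3.png

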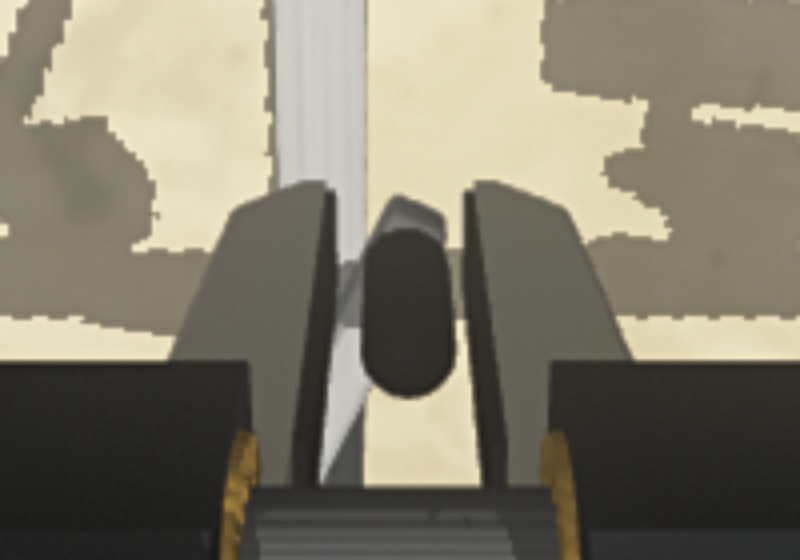

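{"api": "carry_out", "payload": {
  "increments": [
    {"linear": [-0.001,0,-0.003],"yaw": 0},
    {"linear": [-0.002,0,-0.006],"yaw": 0},
    {"linear": [-0.003,0,-0.0085],"yaw": 0},
    {"linear": [-0.003,0,-0.011],"yaw": 0}
  ]
}}

```text
t: 6.5
tool_pos: [0.4663, -0.289, 0.1851]
orientation: [-1.56, -0.115, 0.135]
force: [-0.4, 0.7, -0.3]
opening: 0.0185
```

```bash
python3 -c "
from h import *
arm(piv=np.array([.5566,-.3002]))
p=robot.camera_params('wrist');im=robot.read_camera('wrist');cv2.imwrite('pics/g4.png',cv2.resize(im[200:340,180:380],None,fx=4,fy=4))
"
```

```text
t 6.5 z 0.1851 rad 0.091 theta 1.289 F [-0.2  0.3  0.8] open 0.0185
```

View pics/g4.png

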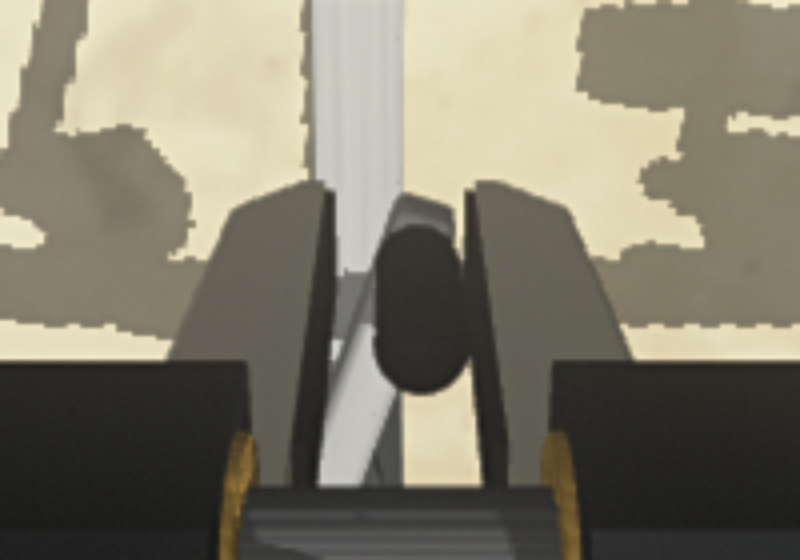

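{"api": "carry_out", "payload": {
  "increments": [
    {"linear": [-0.0004,0,-0.0015],"yaw": 0},
    {"linear": [-0.0007,0,-0.003],"yaw": 0},
    {"linear": [-0.001,0,-0.0045],"yaw": 0}
  ]
}}

```text
t: 6.92
tool_pos: [0.466, -0.2939, 0.1849]
orientation: [-1.56, -0.115, 0.135]
force: [-0.7, 1.4, -0.9]
opening: 0.0186
```

```bash
python3 -c "
from h import *
arm(piv=np.array([.5566,-.3002]))
"
```

```text
t 6.92 z 0.1849 rad 0.0908 theta 1.342 F [-0.4  1.   1.5] open 0.0186
```

{"api": "carry_out", "payload": {
  "increments": [
    {"linear": [-0.0003,0,-0.0015],"yaw": 0},
    {"linear": [-0.0006,0,-0.003],"yaw": 0},
    {"linear": [-0.0008,0,-0.0045],"yaw": 0}
  ]
}}

```text
t: 7.3
tool_pos: [0.466, -0.2986, 0.1849]
orientation: [-1.56, -0.115, 0.135]
force: [-0.2, 0.3, 0.7]
opening: 0.0182
```

```bash
python3 -c "
from h import *
arm(piv=np.array([.5566,-.3002]))
p=robot.camera_params('wrist');im=robot.read_camera('wrist');cv2.imwrite('pics/g5.png',cv2.resize(im[200:340,180:380],None,fx=4,fy=4))
"
```

```text
t 7.3 z 0.1849 rad 0.0906 theta 1.394 F [-0.2 -0.7  0.4] open 0.0182
```

View pics/g5.png

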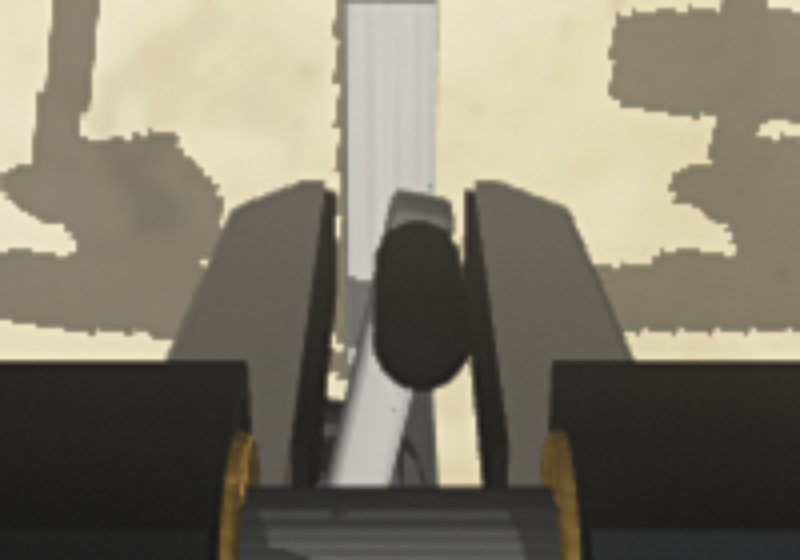

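{"api": "carry_out", "payload": {
  "increments": [
    {"linear": [-0.0002,0,-0.0014],"yaw": 0},
    {"linear": [-0.0003,0,-0.0028],"yaw": 0},
    {"linear": [-0.0004,0,-0.0042],"yaw": 0}
  ]
}}

```text
t: 7.72
tool_pos: [0.4662, -0.303, 0.1849]
orientation: [-1.56, -0.115, 0.135]
force: [-0.0, 0.5, 0.0]
opening: 0.0185
```

{"api": "carry_out", "payload": {
  "increments": [
    {"linear": [-0.0001,0,-0.0014],"yaw": 0},
    {"linear": [-0.0002,0,-0.0028],"yaw": 0},
    {"linear": [-0.0003,0,-0.0042],"yaw": 0}
  ]
}}

```text
t: 8.1
tool_pos: [0.4666, -0.3073, 0.1848]
orientation: [-1.56, -0.115, 0.135]
force: [-0.6, 0.3, -1.1]
opening: 0.0183
```

```bash
python3 -c "
from h import *
arm(piv=np.array([.5566,-.3002]))
p=robot.camera_params('wrist');im=robot.read_camera('wrist');cv2.imwrite('pics/g6.png',cv2.resize(im[200:340,180:380],None,fx=4,fy=4))
"
```

```text
t 8.1 z 0.1848 rad 0.0903 theta 1.491 F [-0.6  1.1  0.3] open 0.0183
```

View pics/g6.png

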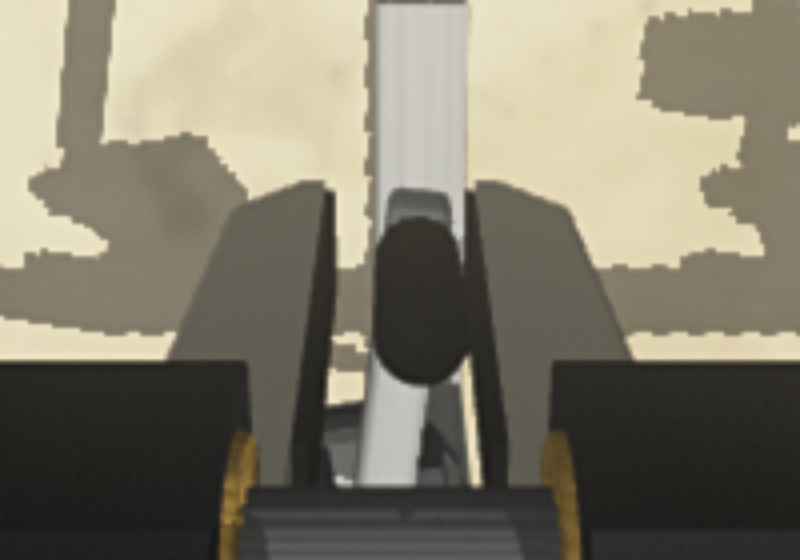

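{"api": "carry_out", "payload": {
  "increments": [
    {"linear": [0,0,-0.0014],"yaw": 0},
    {"linear": [0,0,-0.0028],"yaw": 0},
    {"linear": [0,0,-0.0042],"yaw": 0}
  ]
}}

```text
t: 8.52
tool_pos: [0.4673, -0.3117, 0.1848]
orientation: [-1.56, -0.115, 0.135]
force: [0.0, 0.2, -0.9]
opening: 0.0186
```

{"api": "carry_out", "payload": {
  "increments": [
    {"linear": [0,0,-0.0014],"yaw": 0},
    {"linear": [0,0,-0.0028],"yaw": 0},
    {"linear": [0,0,-0.0042],"yaw": 0}
  ]
}}

```text
t: 8.9
tool_pos: [0.468, -0.316, 0.1848]
orientation: [-1.56, -0.115, 0.135]
force: [-0.9, -0.2, -1.4]
opening: 0.0184
```

```bash
python3 -c "
from h import *
arm(piv=np.array([.5566,-.3002]))
p=robot.camera_params('wrist');im=robot.read_camera('wrist');cv2.imwrite('pics/g7.png',cv2.resize(im[200:340,180:380],None,fx=4,fy=4))
"
```

```text
t 8.9 z 0.1848 rad 0.09 theta 1.588 F [-0.9  1.4 -0. ] open 0.0184
```

View pics/g7.png

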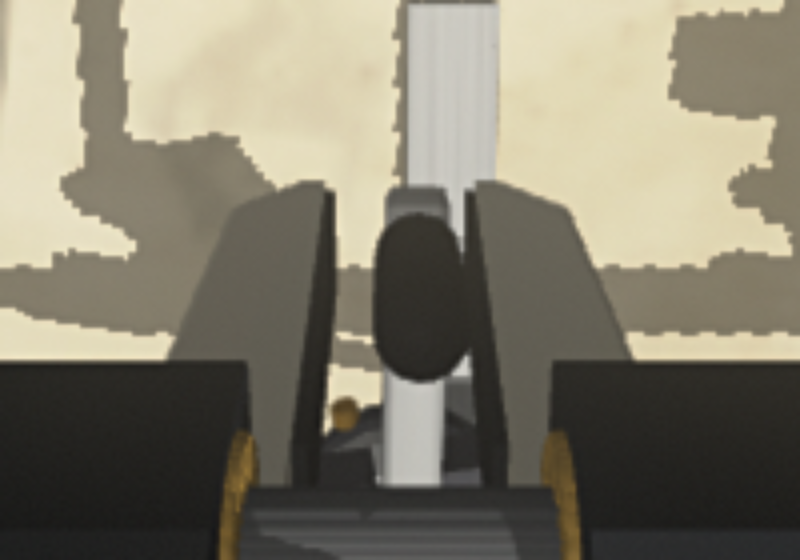

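{"api": "carry_out", "payload": {
  "increments": [
    {"linear": [0,0,-0.0014],"yaw": 0},
    {"linear": [0.0001,0,-0.0028],"yaw": 0},
    {"linear": [0.0002,0,-0.0042],"yaw": 0}
  ]
}}

```text
t: 9.32
tool_pos: [0.4689, -0.3203, 0.1847]
orientation: [-1.56, -0.115, 0.135]
force: [-0.1, 0.8, -0.2]
opening: 0.0187
```

{"api": "carry_out", "payload": {
  "increments": [
    {"linear": [0.0001,0,-0.0014],"yaw": 0},
    {"linear": [0.0002,0,-0.0028],"yaw": 0},
    {"linear": [0.0003,0,-0.0042],"yaw": 0}
  ]
}}

```text
t: 9.7
tool_pos: [0.4699, -0.3245, 0.1847]
orientation: [-1.56, -0.115, 0.135]
force: [-0.4, 0.5, -0.5]
opening: 0.0187
```

```bash
python3 -c "
from h import *
arm(piv=np.array([.5566,-.3002]))
p=robot.camera_params('wrist');im=robot.read_camera('wrist');cv2.imwrite('pics/g8.png',cv2.resize(im[200:340,180:380],None,fx=4,fy=4))
"
```

```text
t 9.7 z 0.1847 rad 0.0901 theta 1.685 F [-0.4  0.5  0.5] open 0.0187
```

View pics/g8.png

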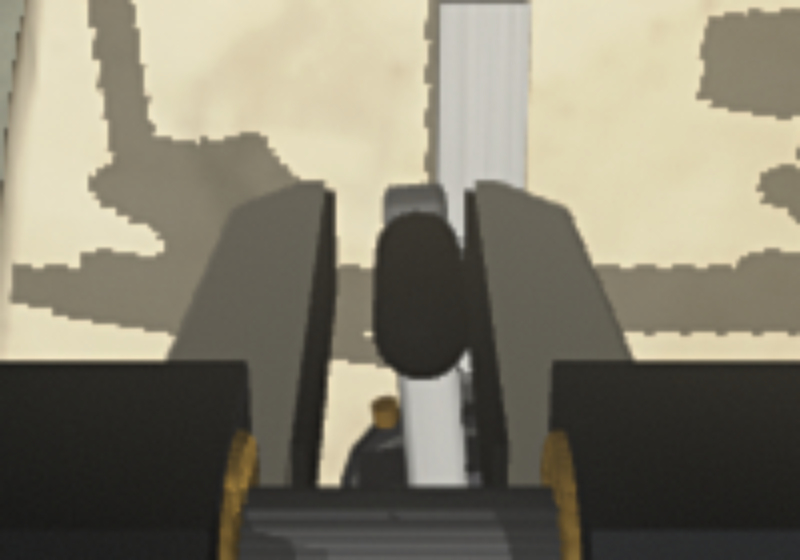

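{"api": "carry_out", "payload": {
  "increments": [
    {"linear": [0.0002,0,-0.0014],"yaw": 0},
    {"linear": [0.0004,0,-0.0028],"yaw": 0},
    {"linear": [0.0006,0,-0.0042],"yaw": 0}
  ]
}}

```text
t: 10.12
tool_pos: [0.4713, -0.3288, 0.1847]
orientation: [-1.56, -0.115, 0.135]
force: [0.9, 0.5, -0.8]
opening: 0.019
```

```bash
python3 -c "
from h import *
arm(piv=np.array([.5566,-.3002]))
p=robot.camera_params('wrist');im=robot.read_camera('wrist');cv2.imwrite('pics/g9.png',cv2.resize(im[200:340,180:380],None,fx=4,fy=4))
"
```

```text
t 10.12 z 0.1847 rad 0.09 theta 1.736 F [1.  0.7 0.4] open 0.019
```

View pics/g9.png

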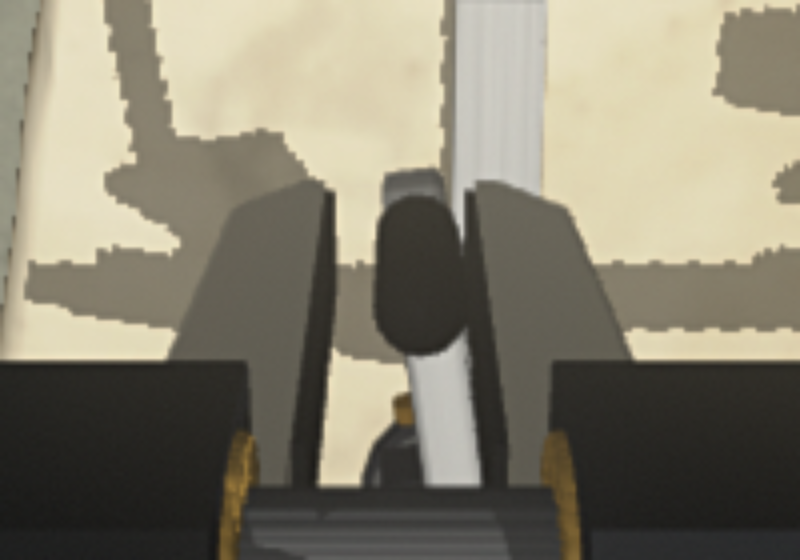

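{"api": "carry_out", "payload": {
  "increments": [
    {"linear": [0.0002,0,-0.0012],"yaw": 0},
    {"linear": [0.0003,0,-0.0022],"yaw": 0}
  ]
}}

```text
t: 10.42
tool_pos: [0.4719, -0.3312, 0.1847]
orientation: [-1.56, -0.115, 0.135]
force: [-0.3, -0.1, -0.1]
opening: 0.0187
```

```bash
python3 -c "
from h import *
arm(piv=np.array([.5566,-.3002]))
p=robot.camera_params('wrist');im=robot.read_camera('wrist');cv2.imwrite('pics/g10.png',cv2.resize(im[200:340,180:380],None,fx=4,fy=4))
"
```

```text
t 10.43 z 0.1847 rad 0.0902 theta 1.762 F [-0.4  0.1 -0.1] open 0.0187
```

View pics/g10.png

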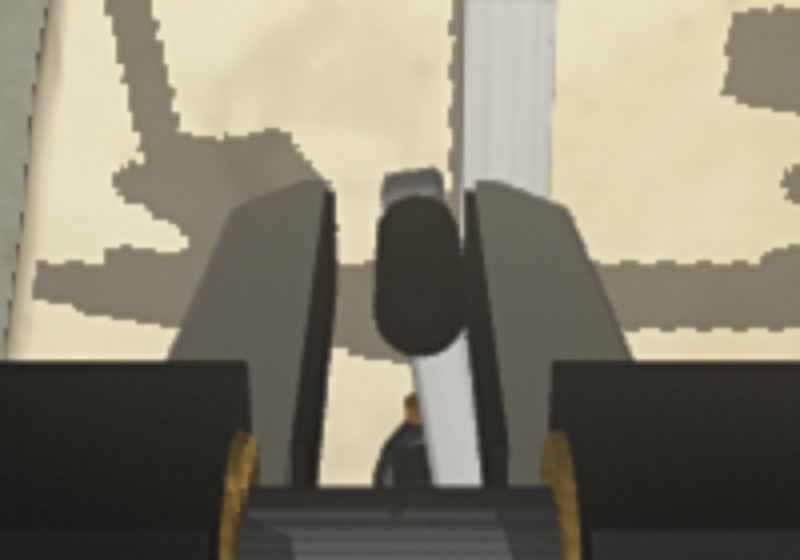

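{"api": "carry_out", "payload": {
  "increments": [
    {"linear": [0.0002,0,-0.0008],"yaw": 0},
    {"linear": [0.0003,0,-0.0016],"yaw": 0}
  ]
}}

```text
t: 10.72
tool_pos: [0.4725, -0.3328, 0.1847]
orientation: [-1.56, -0.115, 0.135]
force: [0.7, 1.1, 0.0]
opening: 0.0188
```

```bash
python3 -c "
from h import *
arm(piv=np.array([.5566,-.3002]))
"
```

```text
t 10.72 z 0.1847 rad 0.0902 theta 1.782 F [ 0.9 -0.   1. ] open 0.0188
```

{"api": "carry_out", "payload": {
  "increments": [
    {"linear": [0.0001,0,-0.0007],"yaw": 0},
    {"linear": [0.0003,0,-0.0014],"yaw": 0}
  ]
}}

```text
t: 10.98
tool_pos: [0.473, -0.3342, 0.1846]
orientation: [-1.56, -0.115, 0.135]
force: [-0.5, 1.2, 0.2]
opening: 0.0182
```

```bash
python3 -c "
from h import *
arm(piv=np.array([.5566,-.3002]))
p=robot.camera_params('wrist');im=robot.read_camera('wrist');cv2.imwrite('pics/g11.png',cv2.resize(im[200:340,180:380],None,fx=4,fy=4))
"
```

```text
t 10.97 z 0.1846 rad 0.0902 theta 1.798 F [-0.3 -0.2  1.3] open 0.0182
```

View pics/g11.png

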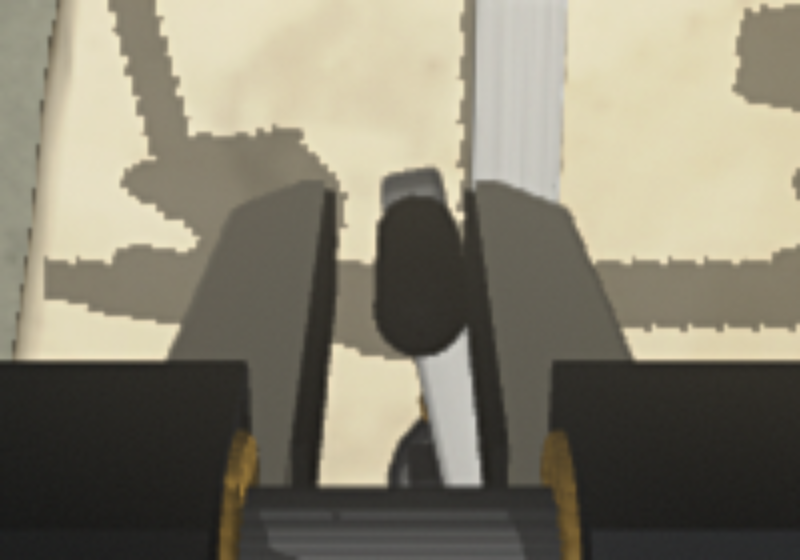

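{"api": "carry_out", "payload": {
  "increments": [
    {"linear": [0.0002,0,-0.0007],"yaw": 0},
    {"linear": [0.0003,0,-0.0014],"yaw": 0}
  ]
}}

```text
t: 11.28
tool_pos: [0.4735, -0.3355, 0.1846]
orientation: [-1.56, -0.115, 0.135]
force: [0.1, 1.2, -0.0]
opening: 0.0183
```

```bash
python3 -c "
from h import *
arm(piv=np.array([.5566,-.3002]))
"
```

```text
t 11.28 z 0.1846 rad 0.0903 theta 1.813 F [0.3 0.  1.2] open 0.0183
```

{"api": "carry_out", "payload": {
  "increments": [
    {"linear": [0.0002,0,-0.0007],"yaw": 0},
    {"linear": [0.0003,0,-0.0014],"yaw": 0}
  ]
}}

```text
t: 11.52
tool_pos: [0.4739, -0.3367, 0.1845]
orientation: [-1.56, -0.115, 0.135]
force: [-0.9, 2.2, 1.1]
opening: 0.0189
```

```bash
python3 -c "
from h import *
arm(piv=np.array([.5566,-.3002]))
p=robot.camera_params('wrist');im=robot.read_camera('wrist');cv2.imwrite('pics/g12.png',cv2.resize(im[200:340,180:380],None,fx=4,fy=4))
"
```

```text
t 11.53 z 0.1845 rad 0.0904 theta 1.827 F [-0.6 -1.1  2.3] open 0.0189
```

View pics/g12.png

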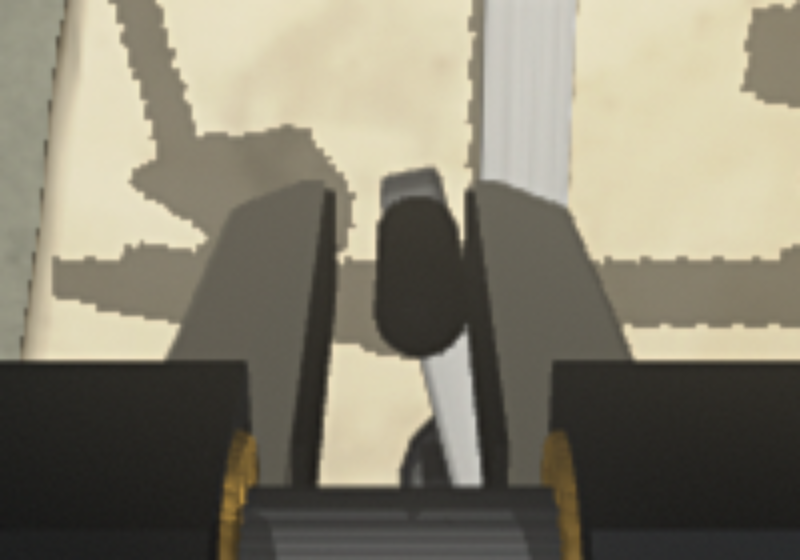

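{"api": "carry_out", "payload": {
  "increments": [
    {"linear": [0.0002,0,-0.0007],"yaw": 0},
    {"linear": [0.0003,0,-0.0012],"yaw": 0}
  ]
}}

```text
t: 11.82
tool_pos: [0.4744, -0.3378, 0.1845]
orientation: [-1.56, -0.115, 0.136]
force: [-1.5, 1.3, 1.7]
opening: 0.0189
```

```bash
python3 -c "
from h import *
arm(piv=np.array([.5566,-.3002]))
p=robot.camera_params('wrist');im=robot.read_camera('wrist');cv2.imwrite('pics/g13.png',cv2.resize(im[200:340,180:380],None,fx=4,fy=4))
s,R=st()
for th in (1.75,1.78,1.81):
  for z in (.1905,.1965): 
    a=np.pi/2+.15+th; print(th,z,(proj(p,np.r_[[.5585,-.3000]+.09*np.array([np.cos(a),np.sin(a)]),z])-[180,200])*4)
"
```

```text
t 11.82 z 0.1845 rad 0.0904 theta 1.841 F [-1.3 -1.7  1.5] open 0.0189
1.75 0.1905 [[472.55477227 293.03947472]]
1.75 0.1965 [[475.56313889 315.4959262 ]]
1.78 0.1905 [[452.86230239 296.4310601 ]]
1.78 0.1965 [[455.17589478 318.99004995]]
1.81 0.1905 [[433.31272406 300.34295484]]
1.81 0.1965 [[434.93736826 323.01940026]]
```

View pics/g13.png

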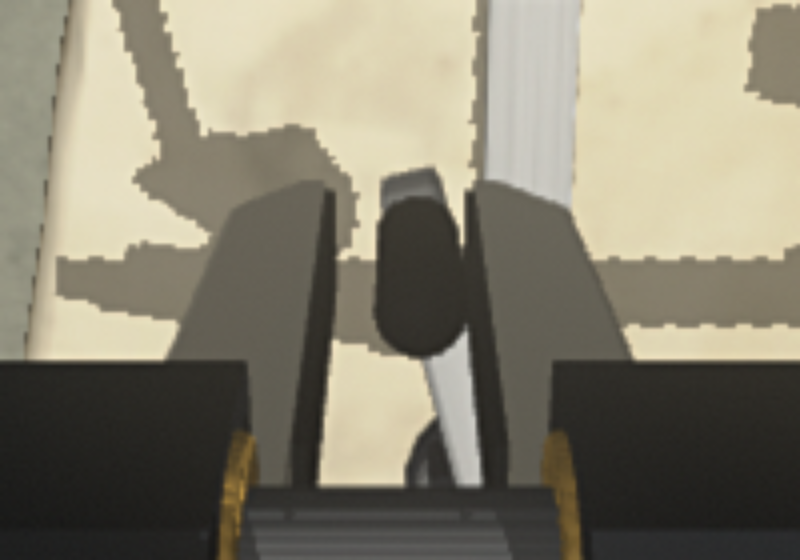

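{"api": "carry_out", "payload": {
  "increments": [
    {"linear": [-0.001,0,0.003],"yaw": 0},
    {"linear": [-0.002,0,0.006],"yaw": 0},
    {"linear": [-0.002,0,0.008],"yaw": 0},
    {"linear": [-0.002,0,0.01],"yaw": 0},
    {"linear": [-0.002,0,0.0115],"yaw": 0}
  ]
}}

```text
t: 12.5
tool_pos: [0.4706, -0.3268, 0.1847]
orientation: [-1.56, -0.115, 0.135]
force: [-0.5, 0.4, -0.6]
opening: 0.0185
```

```bash
python3 -c "
from h import *
arm(piv=np.array([.5566,-.3002]))
p=robot.camera_params('wrist');im=robot.read_camera('wrist');cv2.imwrite('pics/g14.png',cv2.resize(im[200:340,180:380],None,fx=4,fy=4))
"
```

```text
t 12.5 z 0.1847 rad 0.09 theta 1.711 F [-0.4  0.6  0.5] open 0.0185
```

View pics/g14.png

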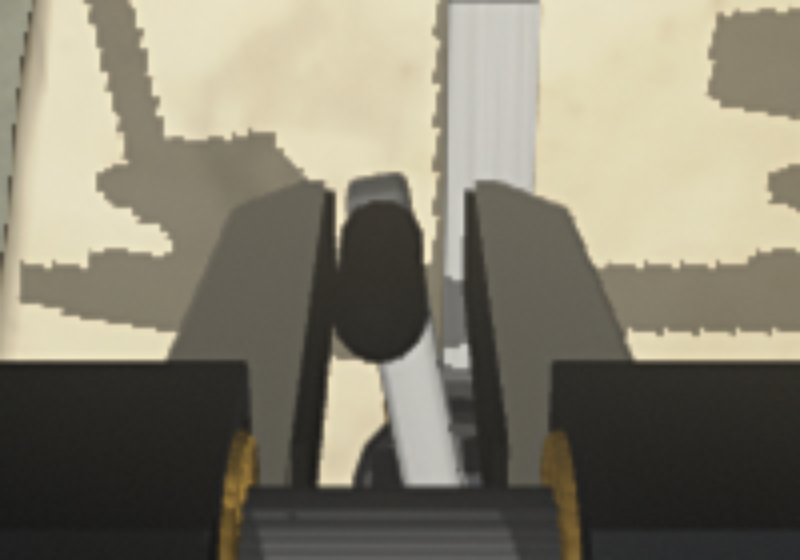

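{"api": "carry_out", "payload": {
  "increments": [
    {"linear": [-0.0002,0,0.001],"yaw": 0},
    {"linear": [-0.0004,0,0.002],"yaw": 0},
    {"linear": [-0.0005,0,0.003],"yaw": 0}
  ]
}}

```text
t: 12.92
tool_pos: [0.4695, -0.3237, 0.1846]
orientation: [-1.56, -0.115, 0.136]
force: [0.6, 0.0, 0.0]
opening: 0.0185
```

```bash
python3 -c "
from h import *
arm(piv=np.array([.5566,-.3002]))
p=robot.camera_params('wrist');im=robot.read_camera('wrist');cv2.imwrite('pics/g15.png',cv2.resize(im[200:340,180:380],None,fx=4,fy=4))
"
```

```text
t 12.93 z 0.1846 rad 0.0902 theta 1.676 F [ 0.6 -0.  -0.1] open 0.0185
```

View pics/g15.png

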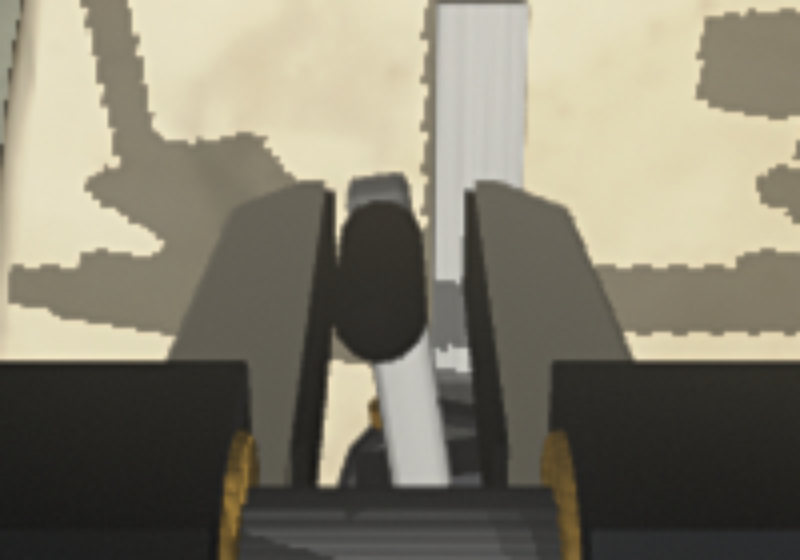

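{"api": "carry_out", "payload": {
  "increments": [
    {"linear": [-0.0002,0,0.001],"yaw": 0},
    {"linear": [-0.0003,0,0.002],"yaw": 0},
    {"linear": [-0.0003,0,0.003],"yaw": 0}
  ]
}}

```text
t: 13.35
tool_pos: [0.4687, -0.3208, 0.1847]
orientation: [-1.56, -0.115, 0.136]
force: [-0.8, -1.0, 0.2]
opening: 0.0183
```

```bash
python3 -c "
from h import *
arm(piv=np.array([.5566,-.3002]))
p=robot.camera_params('wrist');im=robot.read_camera('wrist');cv2.imwrite('pics/g16.png',cv2.resize(im[200:340,180:380],None,fx=4,fy=4))
"
```

```text
t 13.35 z 0.1847 rad 0.0903 theta 1.642 F [-1.  -0.2 -0.8] open 0.0183
```

View pics/g16.png

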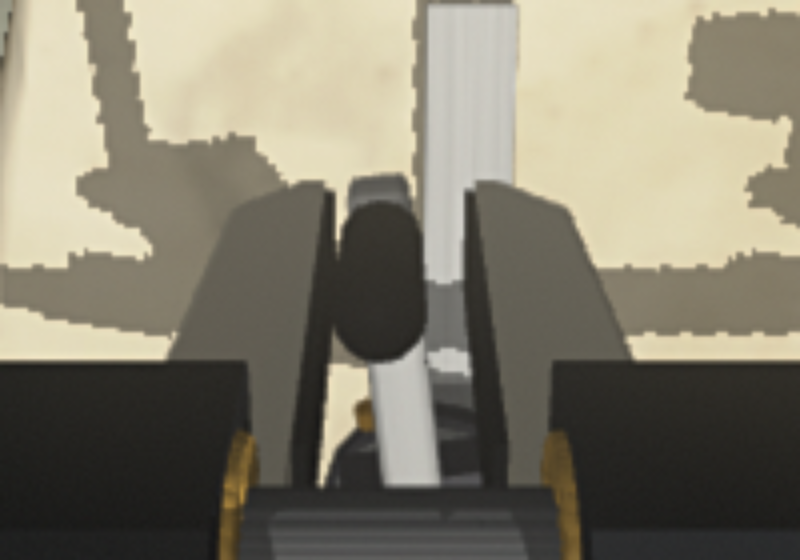

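{"api": "carry_out", "payload": {
  "increments": [
    {"linear": [-0.0001,0,0.001],"yaw": 0},
    {"linear": [-0.0002,0,0.002],"yaw": 0}
  ]
}}

```text
t: 13.65
tool_pos: [0.4681, -0.319, 0.1847]
orientation: [-1.56, -0.114, 0.136]
force: [-0.3, -3.0, -0.9]
opening: 0.0186
```

```bash
python3 -c "
from h import *
arm(piv=np.array([.5566,-.3002]))
p=robot.camera_params('wrist');im=robot.read_camera('wrist');cv2.imwrite('pics/g17.png',cv2.resize(im[200:340,180:380],None,fx=4,fy=4))
"
```

```text
t 13.65 z 0.1847 rad 0.0905 theta 1.621 F [-0.7  0.9 -2.9] open 0.0186
```

View pics/g17.png

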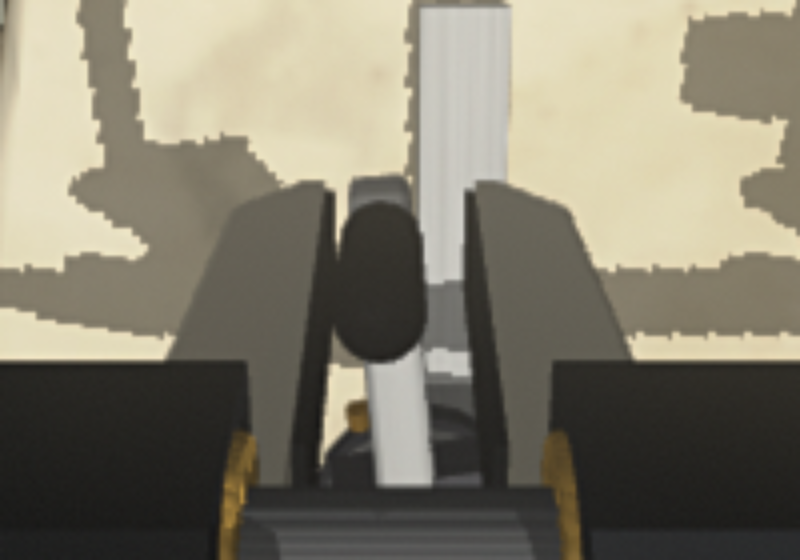

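{"api": "carry_out", "payload": {
  "increments": [
    {"linear": [0,0,-0.0025],"yaw": 0},
    {"linear": [0,0,-0.0025],"yaw": 0},
    {"linear": [0,-0.03,-0.0025],"yaw": 0},
    {"linear": [0,-0.07,-0.0025],"yaw": 0},
    {"linear": [-0.02,-0.11,0.02],"yaw": 0}
  ],
  "gripper": 0.4
}}

```text
t: 14.32
tool_pos: [0.4468, -0.3029, 0.2956]
orientation: [-1.559, -0.114, 0.136]
force: [-0.1, 0.6, -0.0]
opening: 0.0372
```

{"api": "carry_out", "payload": {
  "increments": [
    {"linear": [-0.01,0,0.05],"yaw": 0},
    {"linear": [-0.02,0,0.1],"yaw": 0},
    {"linear": [-0.02,0,0.1],"yaw": 0}
  ]
}}

```text
t: 14.7
tool_pos: [0.4107, -0.205, 0.2974]
orientation: [-1.559, -0.117, 0.137]
force: [-0.3, -1.1, 0.7]
opening: 0.037
```

```bash
python3 -c "
from h import *
import pickle
s,_=st();print(s['tool_pos'],s['q'])
p=robot.camera_params('wrist');im=robot.read_camera('wrist');cv2.imwrite('pics/i.png',cv2.resize(im,(800,600)));pickle.dump(p,open('i.pkl','wb'))
"
```

```text
[ 0.41067921 -0.2049878   0.29736921] [-5.73550871e-01 -2.60273408e-01  1.73455501e+00 -1.48048942e-03
  1.68242135e+00 -2.30651001e+00]
```

View pics/i.png

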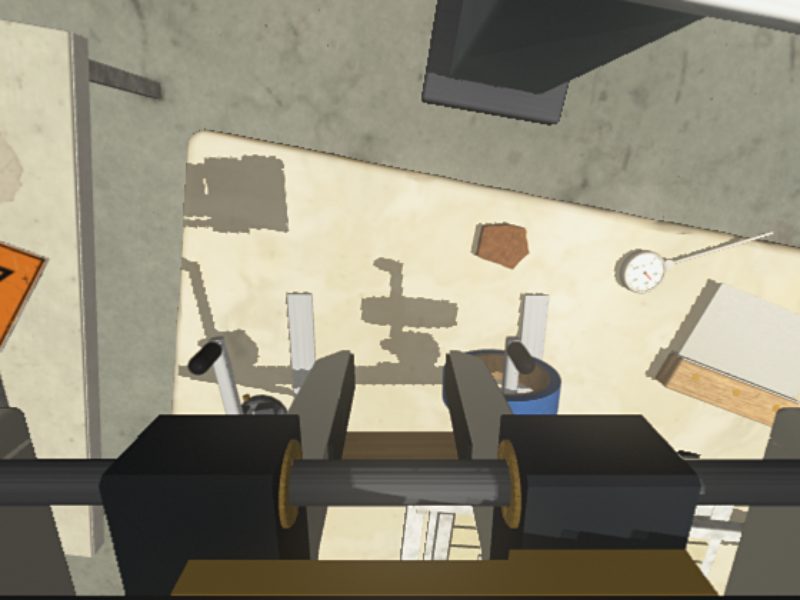

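{"api": "carry_out", "payload": {
  "increments": [
    {"linear": [0.017,0,0.015],"yaw": 0.17},
    {"linear": [0.035,0,0.03],"yaw": 0.34},
    {"linear": [0.052,0,0.046],"yaw": 0.51},
    {"linear": [0.07,0,0.062],"yaw": 0.68},
    {"linear": [0.087,0,0.077],"yaw": 0.85}
  ],
  "gripper": 0.42
}}

```text
t: 15.38
tool_pos: [0.4857, -0.1167, 0.2966]
orientation: [-1.5, 0.556, -0.532]
force: [0.1, -0.1, 0.3]
opening: 0.0392
```

{"api": "carry_out", "payload": {
  "increments": [
    {"linear": [0,0,0],"yaw": 0.18},
    {"linear": [0,0,0],"yaw": 0.36},
    {"linear": [0,0,0],"yaw": 0.54},
    {"linear": [0,0,0],"yaw": 0.72},
    {"linear": [0,0,0],"yaw": 0.72}
  ]
}}

```text
t: 16.0
tool_pos: [0.4862, -0.1175, 0.2963]
orientation: [-1.284, 1.107, -1.082]
force: [0.1, 0.2, 0.3]
opening: 0.039
```

```bash
python3 -c "
from h import *
import pickle
q=pickle.load(open('i.pkl','rb'));k=.7
print('peg2',atz(q,np.array([201,361])*k,.1905),'peg1',atz(q,np.array([524,364])*k,.1905))
go((.485,-.115,.29),.15)
p=robot.camera_params('wrist');im=robot.read_camera('wrist');cv2.imwrite('pics/j.png',cv2.resize(im,(800,600)));pickle.dump(p,open('j.pkl','wb'))
"
```

```text
peg2 [ 0.47076896 -0.32473804  0.1905    ] peg1 [ 0.44029852 -0.11852697  0.1905    ]
t 16.0 pos [ 0.4862 -0.1175  0.2963] jaw heading 0.156 q6 -0.5
lin [-0.0026  0.0063 -0.0007]
yaw 0.006
yaw -3.135
R [[0.156, -0.014, 0.988], [-0.988, 0.006, 0.156], [-0.008, -1.0, -0.013]]
```

View pics/j.png

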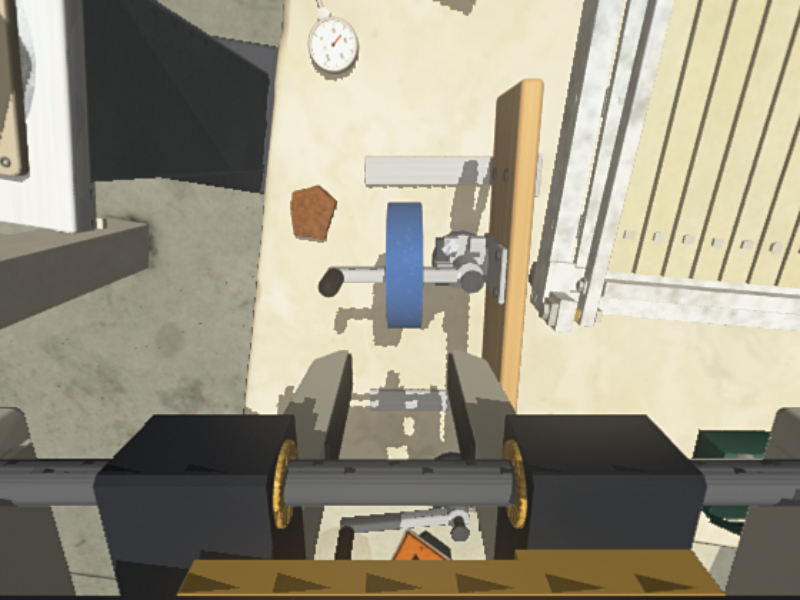

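```bash
python3 -c "
from h import *
import pickle
q=pickle.load(open('j.pkl','rb'));k=.7
A=lambda u,v,z:atz(q,np.array([u,v])*k,z)
pg=A(327,286,.1905);pin=A(471,281,.18);l=A(387,275,.1795);r=A(423,275,.1795)
print('peg',pg,'pin',pin,np.hypot(*(pin-pg)[:2]),np.arctan2(*(pin-pg)[1::-1]))
print(l,r,np.hypot(*(l-r)[:2]));u=(pin-pg)[:2]/np.hypot(*(pin-pg)[:2]);print('dist from peg',(l-pg)[:2]@u,(r-pg)[:2]@u)
"
```

```text
peg [ 0.43949419 -0.11698937  0.1905    ] pin [ 0.52773035 -0.1024852   0.18      ] 0.08942030678656507 0.16292202097484956
[ 0.47474028 -0.10714146  0.1795    ] [ 0.4971875  -0.10354824  0.1795    ] 0.022732996433134367
dist from peg 0.036376691531364275 0.059109487992833804
```

{"api": "carry_out", "payload": {
  "increments": [
    {"linear": [-0.0085,0.03,0.002],"yaw": 0},
    {"linear": [-0.0085,0.06,0.0025],"yaw": 0},
    {"linear": [-0.0085,0.09,0.003],"yaw": 0},
    {"linear": [-0.0085,0.09,0.003],"yaw": 0}
  ],
  "gripper": 0.32
}}

```text
t: 16.55
tool_pos: [0.4849, -0.1077, 0.2037]
orientation: [-1.288, 1.106, -1.073]
force: [-0.3, -0.2, -0.7]
opening: 0.0298
```

```bash
python3 -c "
from h import *
import pickle
go((.4866,-.1093,.178),.16)
p=robot.camera_params('wrist');im=robot.read_camera('wrist');cv2.imwrite('pics/k.png',cv2.resize(im[150:350,150:430],None,fx=2.8,fy=2.8));pickle.dump(p,open('k.pkl','wb'))
"
```

```text
t 16.55 pos [ 0.4849 -0.1077  0.2037] jaw heading 0.163 q6 -0.49
lin [0.0022 0.0256 0.0019]
yaw 0.002
yaw -3.139
R [[0.162, -0.019, 0.987], [-0.987, 0.008, 0.162], [-0.011, -1.0, -0.018]]
```

View pics/k.png

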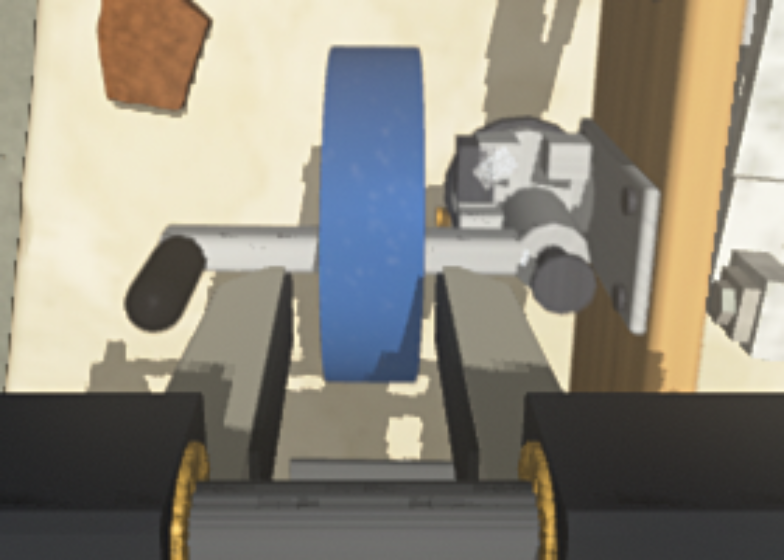

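{"api": "carry_out", "payload": {
  "increments": [
    {"linear": [0.002,0.006,0.002],"yaw": 0},
    {"linear": [0.002,0.013,0.002],"yaw": 0},
    {"linear": [0.002,0.02,0.002],"yaw": 0},
    {"linear": [0.002,0.0255,0.002],"yaw": 0},
    {"linear": [0.002,0.0255,0.002],"yaw": 0}
  ]
}}

```text
t: 17.23
tool_pos: [0.4873, -0.1093, 0.1795]
orientation: [-1.287, 1.105, -1.075]
force: [0.4, 0.3, 0.4]
opening: 0.0298
```

```bash
python3 -c "
from h import *
import pickle
go((.4866,-.1093,.178),.16)
print(st()[0]['force'])
p=robot.camera_params('wrist');im=robot.read_camera('wrist');cv2.imwrite('pics/k2.png',cv2.resize(im[150:350,150:430],None,fx=2.8,fy=2.8));pickle.dump(p,open('k.pkl','wb'))
"
```

```text
t 17.23 pos [ 0.4873 -0.1093  0.1795] jaw heading 0.162 q6 -0.49
lin [-0.0001  0.0016 -0.0007]
yaw 0.002
yaw -3.14
R [[0.161, -0.017, 0.987], [-0.987, 0.007, 0.161], [-0.01, -1.0, -0.016]]
[0.37311468 0.33912709 0.36489037]
```

View pics/k2.png

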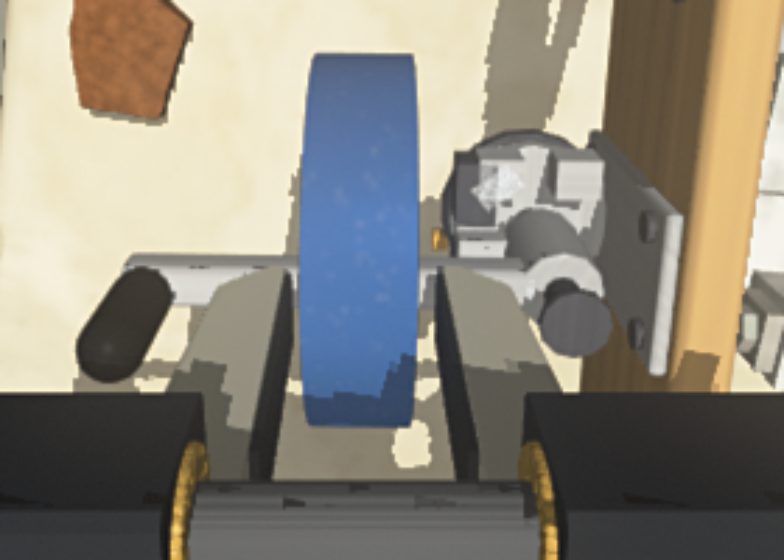

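{"api": "carry_out", "payload": {
  "increments": [
    {"linear": [0,0.002,0],"yaw": 0},
    {"linear": [0,0.002,-0.001],"yaw": 0},
    {"linear": [0,0.002,-0.001],"yaw": 0},
    {"linear": [0,0.002,-0.001],"yaw": 0}
  ],
  "gripper": 0,
  "newtons": 28
}}

```text
t: 17.77
tool_pos: [0.4869, -0.1096, 0.1783]
orientation: [-1.287, 1.104, -1.076]
force: [1.5, -0.5, 2.5]
opening: 0.0234
```

```bash
python3 -c "
from h import *
go((.4866,-.1093,.221),.16)
print(st()[0]['force'])
"
```

```text
t 17.77 pos [ 0.4869 -0.1096  0.1783] jaw heading 0.162 q6 -0.49
lin [-0.0007 -0.0427 -0.0008]
yaw 0.002
yaw -3.14
R [[0.161, -0.016, 0.987], [-0.987, 0.007, 0.161], [-0.009, -1.0, -0.015]]
[ 1.48674459 -0.49310049  2.46256078]
```

{"api": "carry_out", "payload": {
  "increments": [
    {"linear": [0,-0.006,0],"yaw": 0},
    {"linear": [0,-0.015,0],"yaw": 0},
    {"linear": [0,-0.028,0],"yaw": 0},
    {"linear": [0,-0.043,0],"yaw": 0},
    {"linear": [0,-0.043,0],"yaw": 0}
  ]
}}

```text
t: 18.4
tool_pos: [0.4887, -0.1103, 0.2236]
orientation: [-1.285, 1.101, -1.079]
force: [-0.0, 0.5, -1.5]
opening: 0.0234
```

```bash
python3 -c "
from h import *
go((.4866,-.1093,.221),.16)
print(st()[0]['force'])
cv2.imwrite('pics/l.png',cv2.resize(robot.read_camera('wrist'),(800,600)))
cv2.imwrite('pics/l2.png',cv2.resize(robot.read_camera('scene')[150:300,230:430],None,fx=4,fy=4))
"
```

```text
t 18.4 pos [ 0.4887 -0.1103  0.2236] jaw heading 0.162 q6 -0.49
lin [-0.0013  0.0026 -0.0019]
yaw 0.002
yaw -3.14
R [[0.161, -0.013, 0.987], [-0.987, 0.006, 0.161], [-0.008, -1.0, -0.011]]
[-0.04229954  0.49858046 -1.45100682]
```

View pics/l.png

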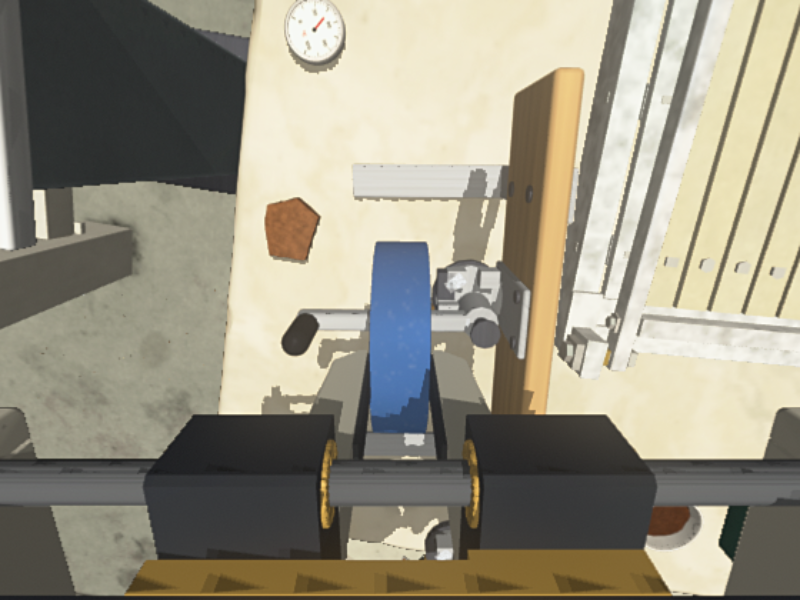

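View pics/l2.png

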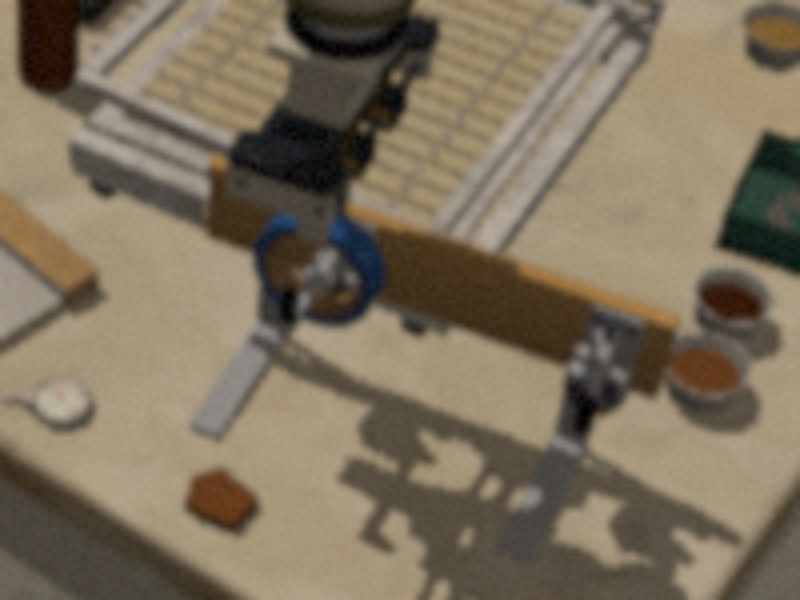

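{"api": "carry_out", "payload": {
  "increments": [
    {"linear": [0,0.002,-0.015],"yaw": 0},
    {"linear": [0,0.002,-0.035],"yaw": 0},
    {"linear": [0,0.002,-0.06],"yaw": 0},
    {"linear": [0,0.002,-0.088],"yaw": 0},
    {"linear": [0,0.002,-0.095],"yaw": 0}
  ]
}}

```text
t: 19.12
tool_pos: [0.3928, -0.1253, 0.2204]
orientation: [-1.286, 1.105, -1.077]
force: [0.7, 0.4, -1.4]
opening: 0.0235
```

```bash
python3 -c "
from h import *
import pickle
a=np.array([.5590,-.3]);b=np.array([.47077,-.32474]);u=(b-a)/np.hypot(*(b-a));print(np.hypot(*(b-a)),np.arctan2(*(-u)[::-1]))
t=b+u*.04;go((t[0],t[1],.222),np.arctan2(*(-u)[::-1]))
print(st()[0]['force'])
p=robot.camera_params('wrist');pickle.dump(p,open('m.pkl','wb'))
cv2.imwrite('pics/m.png',cv2.resize(robot.read_camera('wrist'),(800,600)))
"
```

```text
0.09163296622940897 0.2733828208448946
t 19.12 pos [ 0.3928 -0.1253  0.2204] jaw heading 0.161 q6 -0.59
lin [ 0.2138 -0.0037  0.0052]
yaw -0.113
yaw 3.029
R [[0.16, -0.016, 0.987], [-0.987, 0.007, 0.16], [-0.009, -1.0, -0.015]]
[ 0.70908887  0.42254271 -1.37578183]
```

View pics/m.png

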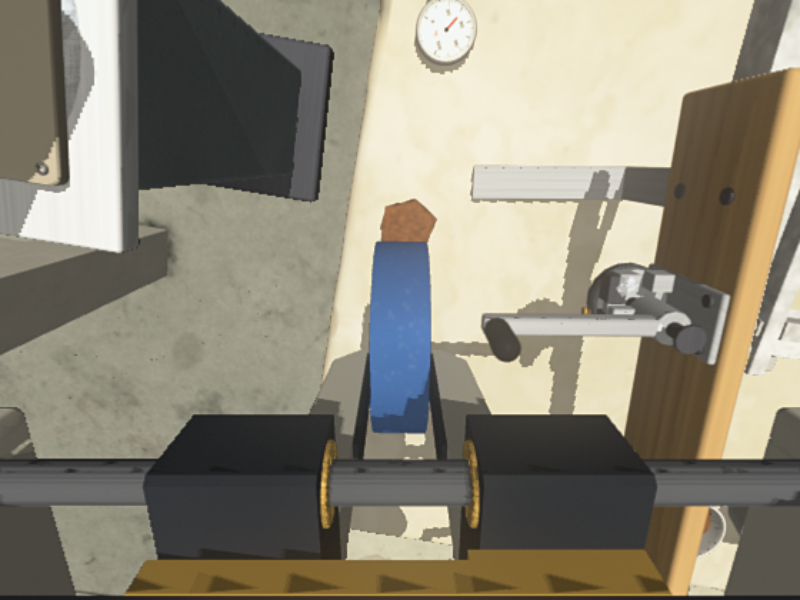

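{"api": "carry_out", "payload": {
  "increments": [
    {"linear": [0.04,0,-0.008],"yaw": 0},
    {"linear": [0.09,0,-0.008],"yaw": 0},
    {"linear": [0.14,0,-0.008],"yaw": -0.04},
    {"linear": [0.185,0,-0.008],"yaw": -0.08},
    {"linear": [0.2,0,-0.006],"yaw": -0.11}
  ]
}}

```text
t: 19.8
tool_pos: [0.4196, -0.3261, 0.2179]
orientation: [-1.329, 1.023, -0.994]
force: [-0.1, 0.7, -0.8]
opening: 0.0232
```

{"api": "carry_out", "payload": {
  "increments": [
    {"linear": [0,0,0],"yaw": 0}
  ]
}}

```text
t: 19.92
tool_pos: [0.42, -0.3269, 0.217]
orientation: [-1.328, 1.025, -0.994]
force: [-0.4, 0.9, -1.9]
opening: 0.0232
```

```bash
python3 -c "
from h import *
import pickle
a=np.array([.5590,-.3]);b=np.array([.47077,-.32474]);u=(b-a)/np.hypot(*(b-a))
t=b+u*.04;go((t[0],t[1],.222),np.arctan2(*(-u)[::-1]))
p=robot.camera_params('wrist');pickle.dump(p,open('n.pkl','wb'))
cv2.imwrite('pics/n.png',cv2.resize(robot.read_camera('wrist'),(800,600)))
"
```

```text
t 19.93 pos [ 0.42   -0.3269  0.217 ] jaw heading 0.269 q6 -1.02
lin [ 0.0115 -0.0053  0.0094]
yaw -0.005
yaw 3.137
R [[0.265, -0.017, 0.964], [-0.964, 0.008, 0.266], [-0.012, -1.0, -0.014]]
```

View pics/n.png

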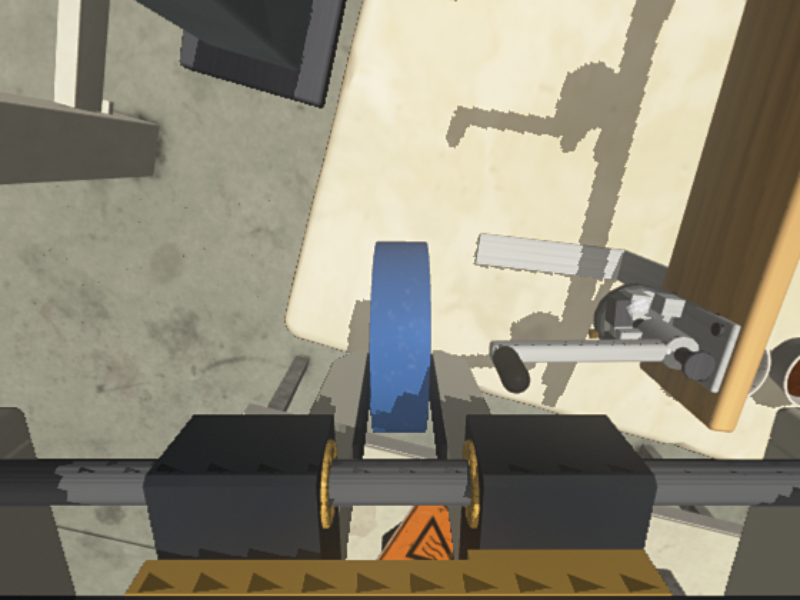

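```bash
python3 -c "
from h import *
import pickle
q=pickle.load(open('n.pkl','rb'));k=.7
A=lambda u,v,z:atz(q,np.array([u,v])*k,z)
pg=A(517,376,.1905);pin=A(698,366,.18);
d=(pin-pg)[:2];h=np.arctan2(d[1],d[0]);u=-d/np.hypot(*d)
print('peg',pg,'pin',pin,np.hypot(*d),h)
t=pg[:2]+u*.04;go((t[0],t[1],.222),h)
t=pg[:2]-u*.042;go((t[0],t[1],.222),h);print(t)
"
```

```text
peg [ 0.47370876 -0.32439439  0.1905    ] pin [ 0.55806205 -0.30068568  0.18      ] 0.08762180585600633 0.273995470803959
t 19.98 pos [ 0.4199 -0.3263  0.2169] jaw heading 0.269 q6 -1.02
lin [ 0.0126 -0.0054  0.0123]
yaw -0.005
yaw 3.136
R [[0.266, -0.017, 0.964], [-0.964, 0.008, 0.266], [-0.012, -1.0, -0.014]]
t 19.98 pos [ 0.4199 -0.3263  0.2169] jaw heading 0.269 q6 -1.02
lin [ 0.0122 -0.0066  0.0943]
yaw -0.005
yaw 3.136
R [[0.266, -0.017, 0.964], [-0.964, 0.008, 0.266], [-0.012, -1.0, -0.014]]
[ 0.51414205 -0.31303003]
```

{"api": "carry_out", "payload": {
  "increments": [
    {"linear": [0.008,-0.005,0],"yaw": 0},
    {"linear": [0.0124,-0.006,0],"yaw": 0},
    {"linear": [0.0124,-0.006,0.005],"yaw": 0}
  ]
}}

```text
t: 20.35
tool_pos: [0.4284, -0.3371, 0.2232]
orientation: [-1.328, 1.024, -0.995]
force: [0.9, -0.3, -0.7]
opening: 0.0231
```

```bash
python3 -c "
from h import *
import pickle
go((.5141,-.3130,.222),.272)
cv2.imwrite('pics/o.png',cv2.resize(robot.read_camera('wrist'),(800,600)))
cv2.imwrite('pics/o2.png',cv2.resize(robot.read_camera('scene')[150:300,230:430],None,fx=4,fy=4))
"
```

```text
t 20.35 pos [ 0.4284 -0.3371  0.2232] jaw heading 0.269 q6 -1.03
lin [-0.0005 -0.0001  0.089 ]
yaw -0.003
yaw 3.138
R [[0.265, -0.017, 0.964], [-0.964, 0.008, 0.265], [-0.012, -1.0, -0.014]]
```

View pics/o.png

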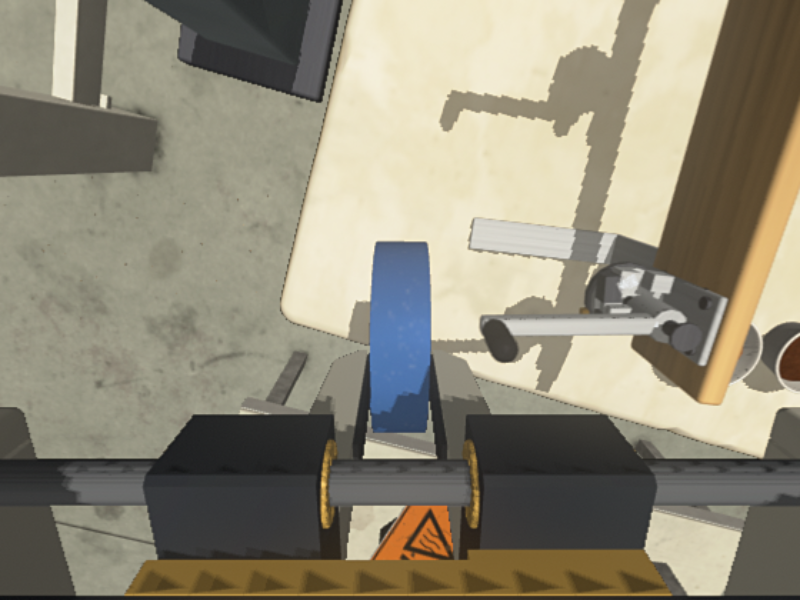

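View pics/o2.png

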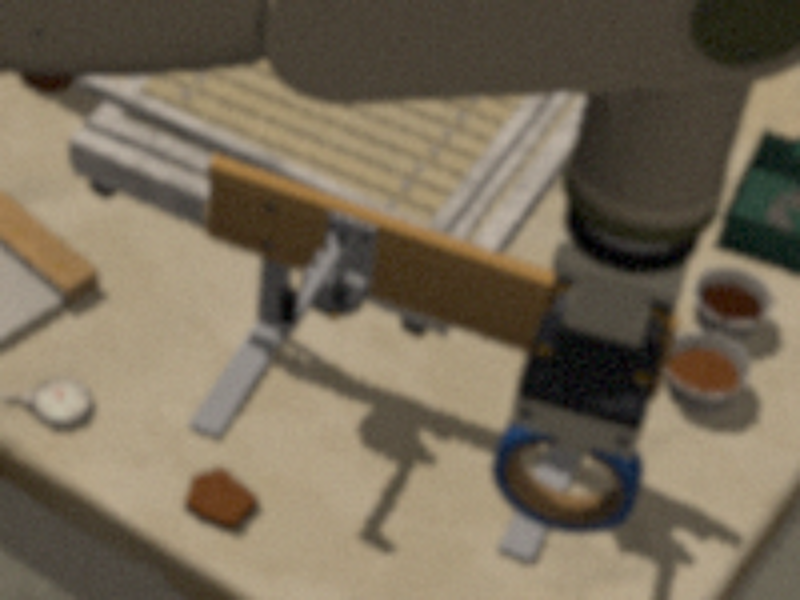

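{"api": "carry_out", "payload": {
  "increments": [
    {"linear": [0,0,0.018],"yaw": 0},
    {"linear": [0,0,0.036],"yaw": 0},
    {"linear": [0,0,0.054],"yaw": 0},
    {"linear": [0,-0.001,0.072],"yaw": 0},
    {"linear": [-0.0005,-0.001,0.089],"yaw": 0}
  ]
}}

```text
t: 21.08
tool_pos: [0.5157, -0.3119, 0.2225]
orientation: [-1.329, 1.024, -0.993]
force: [-0.8, 0.2, -1.1]
opening: 0.0236
```

```bash
python3 -c "
from h import *
import pickle
go((.5141,-.3130,.178),.272)
print(st()[0]['force'])
p=robot.camera_params('wrist');pickle.dump(p,open('p.pkl','wb'))
cv2.imwrite('pics/p.png',cv2.resize(robot.read_camera('wrist'),(800,600)))
"
```

```text
t 21.07 pos [ 0.5157 -0.3119  0.2225] jaw heading 0.27 q6 -0.9
lin [ 0.0012  0.0445 -0.0012]
yaw -0.002
yaw 3.139
R [[0.266, -0.017, 0.964], [-0.964, 0.008, 0.267], [-0.012, -1.0, -0.014]]
[-0.75228516  0.19325195 -1.12911714]
```

View pics/p.png

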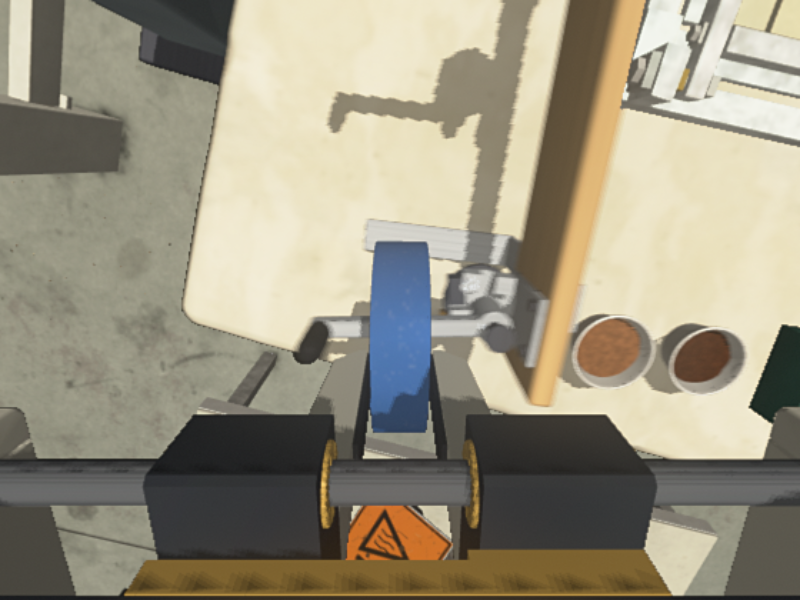

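{"api": "carry_out", "payload": {
  "increments": [
    {"linear": [0.002,0.008,0.002],"yaw": 0},
    {"linear": [0.002,0.018,0.0025],"yaw": 0},
    {"linear": [0.002,0.028,0.003],"yaw": 0},
    {"linear": [0.002,0.036,0.003],"yaw": 0},
    {"linear": [0.002,0.041,0.003],"yaw": 0}
  ]
}}

```text
t: 21.75
tool_pos: [0.5193, -0.3118, 0.1805]
orientation: [-1.328, 1.024, -0.993]
force: [0.5, -0.8, -1.3]
opening: 0.0235
```

```bash
python3 -c "
from h import *
import pickle
go((.5141,-.3130,.178),.272)
print(st()[0]['force'])
p=robot.camera_params('wrist');pickle.dump(p,open('p.pkl','wb'))
cv2.imwrite('pics/r.png',cv2.resize(robot.read_camera('wrist'),(800,600)))
"
```

```text
t 21.75 pos [ 0.5193 -0.3118  0.1805] jaw heading 0.27 q6 -0.89
lin [-0.0002  0.0026 -0.0053]
yaw -0.002
yaw 3.14
R [[0.267, -0.016, 0.964], [-0.964, 0.009, 0.267], [-0.013, -1.0, -0.013]]
[ 0.5148265  -0.83443513 -1.28920705]
```

View pics/r.png

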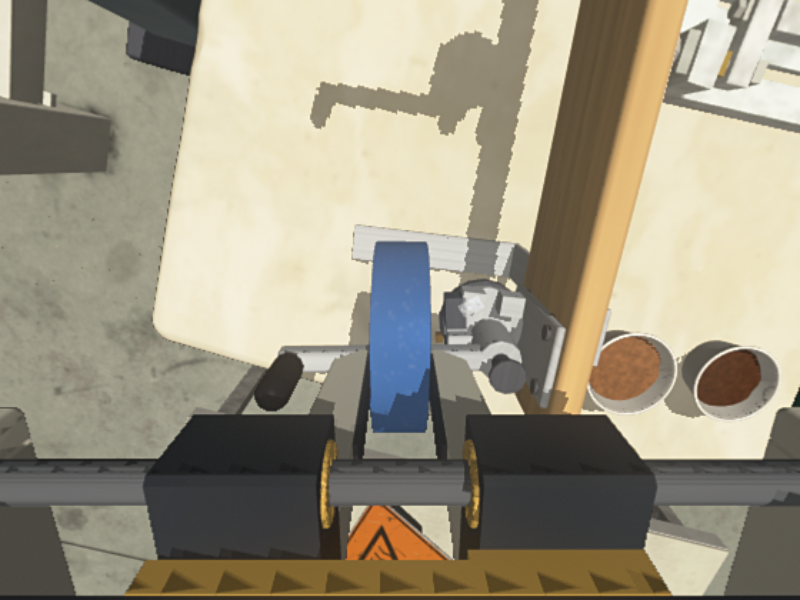

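{"api": "carry_out", "payload": {
  "increments": [
    {"linear": [0,0.001,0],"yaw": 0},
    {"linear": [0,0.002,0],"yaw": 0},
    {"linear": [0,0.002,0],"yaw": 0}
  ]
}}

```text
t: 22.18
tool_pos: [0.5195, -0.3119, 0.1787]
orientation: [-1.328, 1.023, -0.993]
force: [-0.6, -0.0, 1.3]
opening: 0.0235
```

{"api": "carry_out", "payload": {
  "increments": [
    {"linear": [0,0,0],"yaw": 0},
    {"linear": [0,0,0],"yaw": 0},
    {"linear": [0,0,0],"yaw": 0}
  ],
  "gripper": 0.31
}}

```text
t: 22.55
tool_pos: [0.5195, -0.3119, 0.1787]
orientation: [-1.328, 1.023, -0.993]
force: [0.7, 0.6, -0.1]
opening: 0.029
```

```bash
python3 -c "
from h import *
import pickle
print(st()[0]['force'])
cv2.imwrite('pics/s.png',cv2.resize(robot.read_camera('wrist'),(800,600)))
"
```

```text
[ 0.68559496  0.56894017 -0.06028005]
```

View pics/s.png

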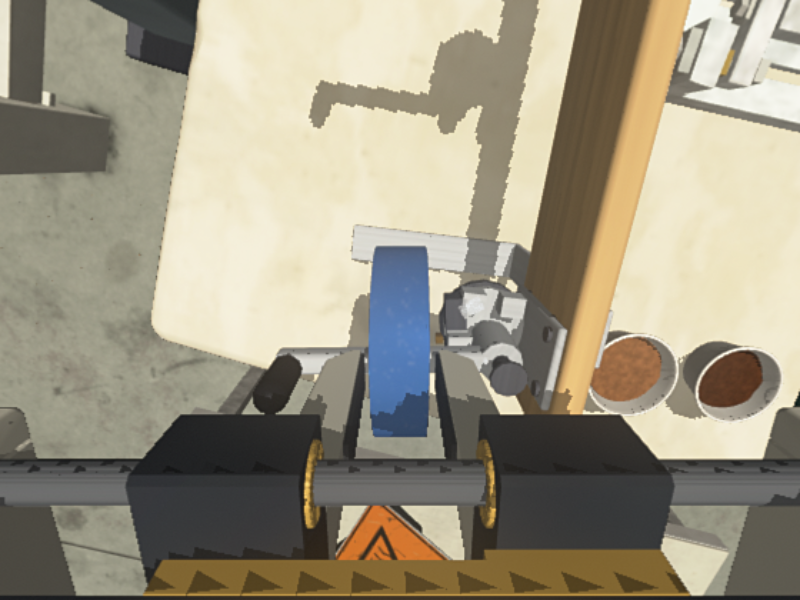

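{"api": "carry_out", "payload": {
  "increments": [
    {"linear": [0,-0.008,0],"yaw": 0},
    {"linear": [0,-0.025,0],"yaw": 0},
    {"linear": [0,-0.055,0],"yaw": 0},
    {"linear": [0,-0.095,0],"yaw": 0},
    {"linear": [-0.03,-0.105,-0.02],"yaw": 0}
  ]
}}

```text
t: 23.22
tool_pos: [0.4955, -0.2907, 0.289]
orientation: [-1.327, 1.018, -0.999]
force: [0.0, -0.5, -0.2]
opening: 0.0287
```

```bash
python3 -c "
from h import *
go((.4397,-.1175,.265),.162)
"
```

```text
t 23.23 pos [ 0.4955 -0.2907  0.289 ] jaw heading 0.27 q6 -0.89
lin [-0.1816  0.0254 -0.0074]
yaw 0.108
yaw -3.034
R [[0.266, -0.011, 0.964], [-0.964, 0.005, 0.267], [-0.008, -1.0, -0.009]]
```

{"api": "carry_out", "payload": {
  "increments": [
    {"linear": [-0.045,0,-0.002],"yaw": 0},
    {"linear": [-0.09,0,-0.004],"yaw": 0.04},
    {"linear": [-0.14,0.005,-0.006],"yaw": 0.08},
    {"linear": [-0.18,0.012,-0.007],"yaw": 0.108},
    {"linear": [-0.1816,0.025,-0.0074],"yaw": 0.108}
  ],
  "gripper": 0.4
}}

```text
t: 23.85
tool_pos: [0.4401, -0.1159, 0.2676]
orientation: [-1.284, 1.094, -1.081]
force: [-0.2, 0.4, 0.2]
opening: 0.0368
```

{"api": "carry_out", "payload": {
  "increments": [
    {"linear": [0,0,0],"yaw": 0}
  ]
}}

```text
t: 23.98
tool_pos: [0.4399, -0.1159, 0.2675]
orientation: [-1.285, 1.094, -1.08]
force: [0.5, 0.1, -0.3]
opening: 0.0374
```

```bash
python3 -c "
from h import *
import pickle
go((.4397,-.1175,.21),.162)
p=robot.camera_params('wrist');pickle.dump(p,open('u.pkl','wb'))
cv2.imwrite('pics/u.png',cv2.resize(robot.read_camera('wrist'),(800,600)))
cv2.imwrite('pics/u2.png',cv2.resize(robot.read_camera('scene')[150:300,230:430],None,fx=4,fy=4))
"
```

```text
t 23.98 pos [ 0.4399 -0.1159  0.2675] jaw heading 0.165 q6 -0.54
lin [ 0.0018  0.0575 -0.    ]
yaw 0.003
yaw -3.139
R [[0.164, -0.007, 0.986], [-0.986, 0.004, 0.164], [-0.005, -1.0, -0.007]]
```

View pics/u.png

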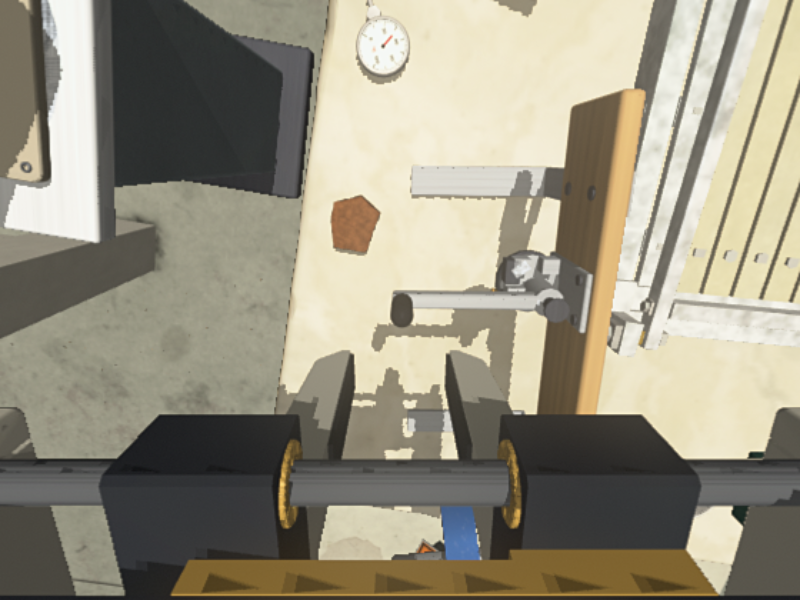

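View pics/u2.png

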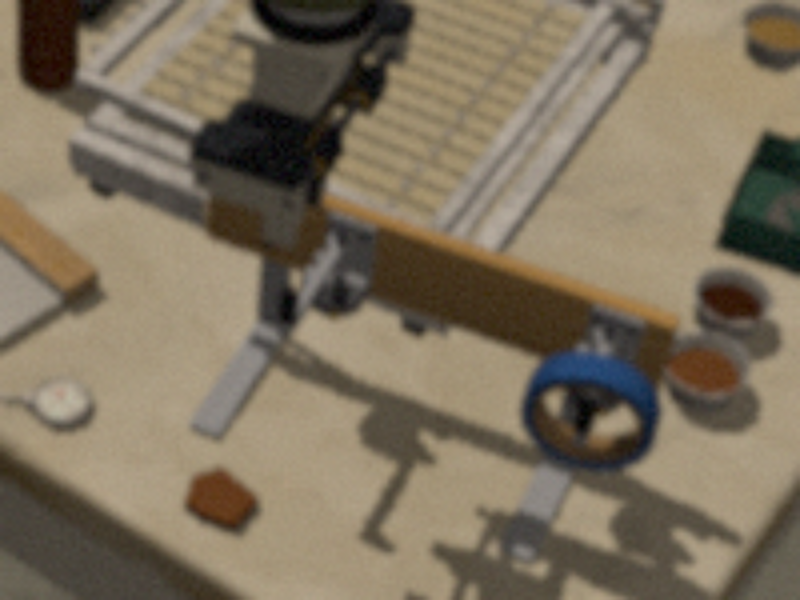

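```bash
python3 -c "
from h import *
import pickle
q=pickle.load(open('u.pkl','rb'));k=.7
A=lambda u,v,z:atz(q,np.array([u,v])*k,z)
pg=A(401,314,.1905);pin=A(556,310,.18);print(pg,pin)
go((pg[0],pg[1],.181),.162)
"
```

```text
[ 0.43995964 -0.11634563  0.1905    ] [ 0.52822607 -0.10277439  0.18      ]
t 24.07 pos [ 0.4405 -0.1166  0.2686] jaw heading 0.164 q6 -0.54
lin [ 0.      0.0876 -0.0001]
yaw 0.002
yaw -3.14
R [[0.163, -0.006, 0.987], [-0.987, 0.003, 0.163], [-0.004, -1.0, -0.005]]
```

{"api": "carry_out", "payload": {
  "increments": [
    {"linear": [0,0.03,0],"yaw": 0},
    {"linear": [0,0.055,0],"yaw": 0},
    {"linear": [0,0.075,0],"yaw": 0},
    {"linear": [0,0.0875,0],"yaw": 0},
    {"linear": [0,0.0875,0],"yaw": 0}
  ]
}}

```text
t: 24.7
tool_pos: [0.4397, -0.1167, 0.1806]
orientation: [-1.284, 1.095, -1.082]
force: [-0.2, -0.7, -0.1]
opening: 0.0372
```

```bash
python3 -c "
from h import *
go((.44,-.1163,.181),.162)
print(st()[0]['force'])
cv2.imwrite('pics/v.png',cv2.resize(robot.read_camera('wrist'),(800,600)))
"
```

```text
t 24.7 pos [ 0.4397 -0.1167  0.1806] jaw heading 0.163 q6 -0.54
lin [-0.0003 -0.0004  0.0003]
yaw 0.001
yaw -3.14
R [[0.162, -0.007, 0.987], [-0.987, 0.004, 0.162], [-0.005, -1.0, -0.007]]
[-0.17863403 -0.71017157 -0.14480936]
```

View pics/v.png

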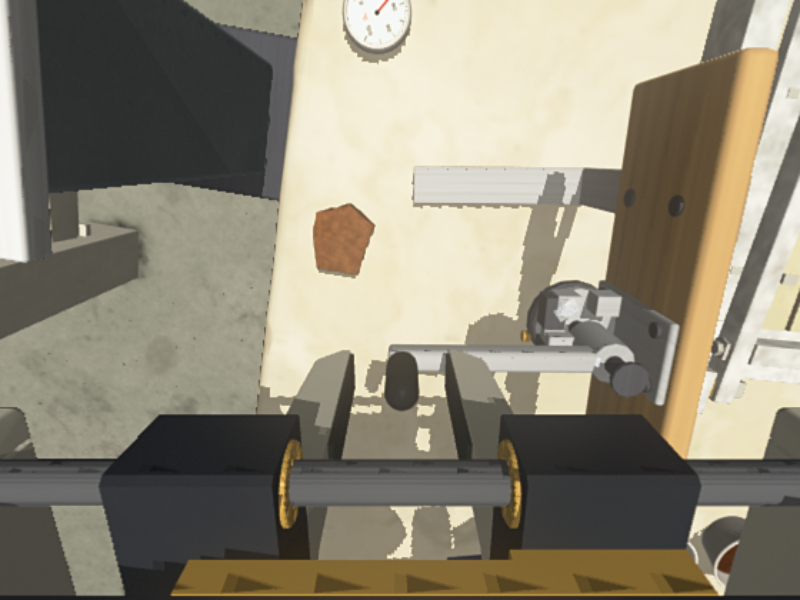

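Centred. Grip.

{"api": "carry_out", "payload": {
  "increments": [
    {"linear": [0,0,0],"yaw": 0},
    {"linear": [0,0,0],"yaw": 0},
    {"linear": [0,0,0],"yaw": 0},
    {"linear": [0,0,0],"yaw": 0}
  ],
  "gripper": 0,
  "newtons": 20
}}

```text
t: 25.25
tool_pos: [0.4404, -0.1168, 0.182]
orientation: [-1.283, 1.093, -1.083]
force: [-1.5, 0.8, 3.7]
opening: 0.012
```

{"api": "carry_out", "payload": {
  "increments": [
    {"linear": [0,-0.003,0],"yaw": 0},
    {"linear": [0,-0.006,0],"yaw": 0},
    {"linear": [0,-0.009,0],"yaw": 0},
    {"linear": [0,-0.009,0],"yaw": 0}
  ]
}}

```text
t: 25.75
tool_pos: [0.4404, -0.1168, 0.1909]
orientation: [-1.283, 1.093, -1.083]
force: [2.5, 1.7, -5.6]
opening: 0.0123
```

```bash
python3 -c "
from h import *
P1=np.array([.5282,-.1026])
s,_=st();d=s['tool_pos'][:2]-P1;print(np.hypot(*d))
u=d/np.hypot(*d);P1=s['tool_pos'][:2]-.09*u;print(P1)
arm([1.4,1.2,1.0,.8,.6,.4,.2],piv=P1)
"
```

```text
0.08896436545920768
[ 0.52922241 -0.10243502]
t 25.75 z 0.1909 rad 0.09 theta 1.572 F [-1.3  5.6  2.8] open 0.0123
1.4 lin [-0.0154  0.0001  0.0014]
1.2 lin [-0.0327  0.0001  0.0063]
1.0 lin [-0.0487  0.0001  0.0145]
0.8 lin [-0.0627  0.0001  0.0257]
0.6 lin [-0.0742  0.0001  0.0395]
0.4 lin [-0.0827  0.      0.0553]
0.2 lin [-0.088  -0.      0.0725]
```

{"api": "carry_out", "payload": {
  "increments": [
    {"linear": [0,-0.001,0],"yaw": 0},
    {"linear": [-0.008,-0.001,0.0004],"yaw": 0},
    {"linear": [-0.0154,-0.001,0.0014],"yaw": 0},
    {"linear": [-0.024,-0.001,0.0034],"yaw": 0},
    {"linear": [-0.0327,-0.001,0.0063],"yaw": 0}
  ]
}}

```text
t: 26.38
tool_pos: [0.4412, -0.0829, 0.192]
orientation: [-1.284, 1.093, -1.083]
force: [2.7, -2.6, -6.8]
opening: 0.0123
```

```bash
python3 -c "
from h import *
arm([1.0,.8,.6,.4,.2],piv=np.array([.5292,-.1024]))
"
```

```text
t 26.38 z 0.192 rad 0.0901 theta 1.193 F [3.1 6.7 2.3] open 0.0123
1.0 lin [-0.0154  0.      0.0081]
0.8 lin [-0.0294  0.      0.0193]
0.6 lin [-0.0409 -0.      0.0331]
0.4 lin [-0.0495 -0.0001  0.0489]
0.2 lin [-0.0547 -0.0001  0.0661]
```

{"api": "carry_out", "payload": {
  "increments": [
    {"linear": [-0.008,0,0.0038],"yaw": 0},
    {"linear": [-0.0154,0,0.0081],"yaw": 0},
    {"linear": [-0.0226,0,0.0133],"yaw": 0},
    {"linear": [-0.0294,0,0.0193],"yaw": 0},
    {"linear": [-0.0355,0,0.026],"yaw": 0}
  ]
}}

```text
t: 27.0
tool_pos: [0.4595, -0.042, 0.1908]
orientation: [-1.285, 1.098, -1.078]
force: [-8.0, 4.2, -6.4]
opening: 0.0127
```

```bash
python3 -c "
from h import *
arm([.6,.5,.4,.3,.2],piv=np.array([.5292,-.1024]))
"
```

```text
t 27.0 z 0.1908 rad 0.0922 theta 0.698 F [-5.4  6.5 -7.1] open 0.0127
0.6 lin [-0.0036 -0.0001  0.0084]
0.5 lin [-0.0082 -0.0001  0.0161]
0.4 lin [-0.0121 -0.0002  0.0243]
0.3 lin [-0.0152 -0.0002  0.0327]
0.2 lin [-0.0173 -0.0003  0.0414]
```

{"api": "carry_out", "payload": {
  "increments": [
    {"linear": [-0.0036,0,0.008],"yaw": 0},
    {"linear": [-0.008,0,0.016],"yaw": 0},
    {"linear": [-0.012,0,0.024],"yaw": 0},
    {"linear": [-0.015,0,0.031],"yaw": 0},
    {"linear": [-0.015,0,0.031],"yaw": 0}
  ]
}}

```text
t: 27.62
tool_pos: [0.4874, -0.0207, 0.19]
orientation: [-1.286, 1.099, -1.075]
force: [-3.8, 6.9, -5.6]
opening: 0.0122
```

```bash
python3 -c "
from h import *
arm([.25,.2,.15,.1,.0],piv=np.array([.5292,-.1024]))
cv2.imwrite('pics/w.png',cv2.resize(robot.read_camera('wrist'),(800,600)))
"
```

```text
t 27.62 z 0.19 rad 0.0918 theta 0.314 F [-7.3  5.6 -2.6] open 0.0122
0.25 lin [ 0.0001 -0.0001  0.0061]
0.2 lin [-0.0009 -0.0001  0.0105]
0.15 lin [-0.0016 -0.0002  0.0149]
0.1 lin [-0.0022 -0.0002  0.0194]
0.0 lin [-0.0026 -0.0003  0.0284]
```

View pics/w.png

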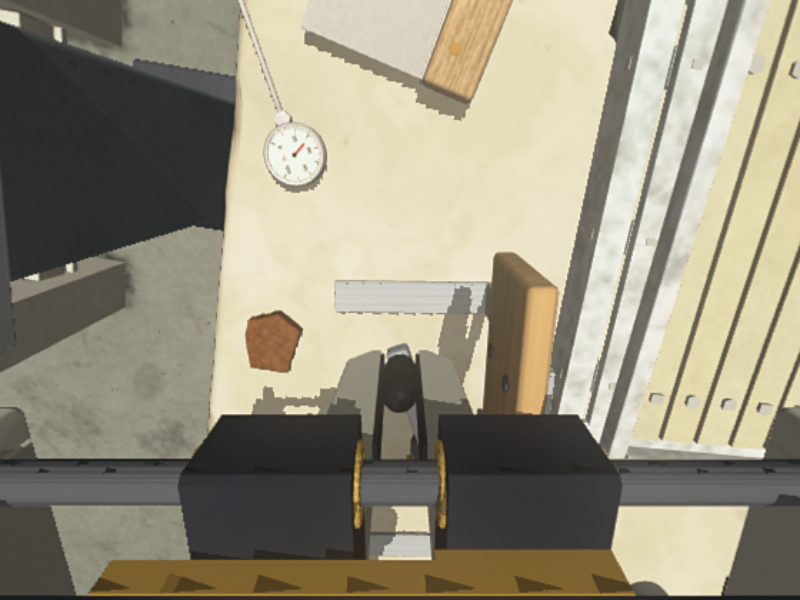

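{"api": "carry_out", "payload": {
  "increments": [
    {"linear": [0,0.001,0.005],"yaw": 0},
    {"linear": [0,0.0015,0.008],"yaw": 0},
    {"linear": [0,0.002,0.008],"yaw": 0}
  ]
}}

```text
t: 28.05
tool_pos: [0.4951, -0.0179, 0.1881]
orientation: [-1.284, 1.1, -1.073]
force: [-4.9, 7.6, -1.5]
opening: 0.0127
```

{"api": "carry_out", "payload": {
  "increments": [
    {"linear": [0,0,0],"yaw": 0},
    {"linear": [0,0,0],"yaw": 0},
    {"linear": [0,0,0],"yaw": 0}
  ],
  "gripper": 0.2
}}

```text
t: 28.42
tool_pos: [0.4957, -0.0181, 0.1888]
orientation: [-1.284, 1.099, -1.074]
force: [1.2, 0.6, 0.2]
opening: 0.0188
```

```bash
python3 -c "
from h import *
arm([.2,.15,.1,.0],piv=np.array([.5292,-.1024]))
cv2.imwrite('pics/x.png',cv2.resize(robot.read_camera('wrist')[200:340,180:380],None,fx=4,fy=4))
"
```

```text
t 28.43 z 0.1888 rad 0.0907 theta 0.22 F [-0.4 -0.2  1.2] open 0.0188
0.2 lin [ 0.0003 -0.      0.0019]
0.15 lin [-0.0004 -0.0001  0.0063]
0.1 lin [-0.0009 -0.0001  0.0108]
0.0 lin [-0.0013 -0.0002  0.0198]
```

View pics/x.png

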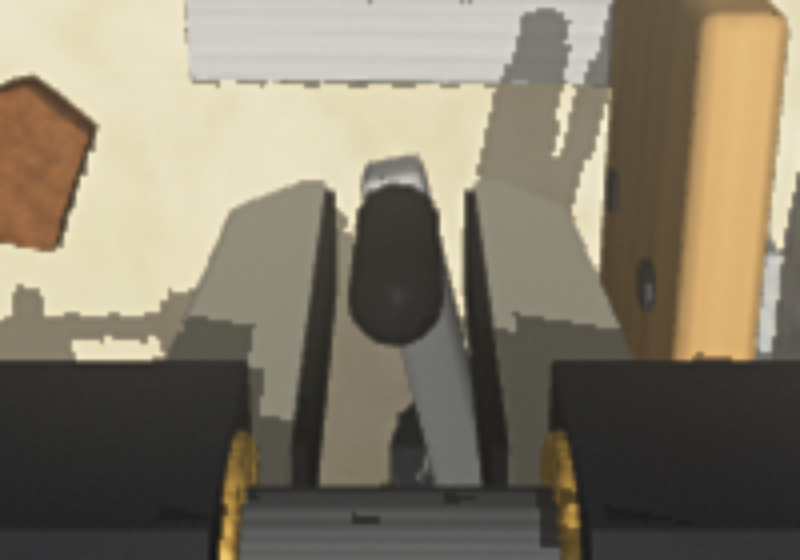

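{"api": "carry_out", "payload": {
  "increments": [
    {"linear": [0,0,0.002],"yaw": 0},
    {"linear": [-0.0003,0,0.004],"yaw": 0},
    {"linear": [-0.0005,0,0.006],"yaw": 0},
    {"linear": [-0.0007,0,0.008],"yaw": 0},
    {"linear": [-0.0008,0,0.01],"yaw": 0}
  ]
}}

```text
t: 29.1
tool_pos: [0.5053, -0.0156, 0.1884]
orientation: [-1.284, 1.099, -1.074]
force: [-1.0, 0.3, 0.5]
opening: 0.0183
```

```bash
python3 -c "
from h import *
arm([0.05,.0,-.03],piv=np.array([.5292,-.1024]))
cv2.imwrite('pics/x2.png',cv2.resize(robot.read_camera('wrist')[200:340,180:380],None,fx=4,fy=4))
"
```

```text
t 29.1 z 0.1884 rad 0.09 theta 0.11 F [-0.5 -0.5 -0.9] open 0.0183
0.05 lin [-0.0004 -0.0001  0.0054]
0.0 lin [-0.0004 -0.0001  0.0099]
-0.03 lin [-0.0004 -0.0001  0.0126]
```

View pics/x2.png

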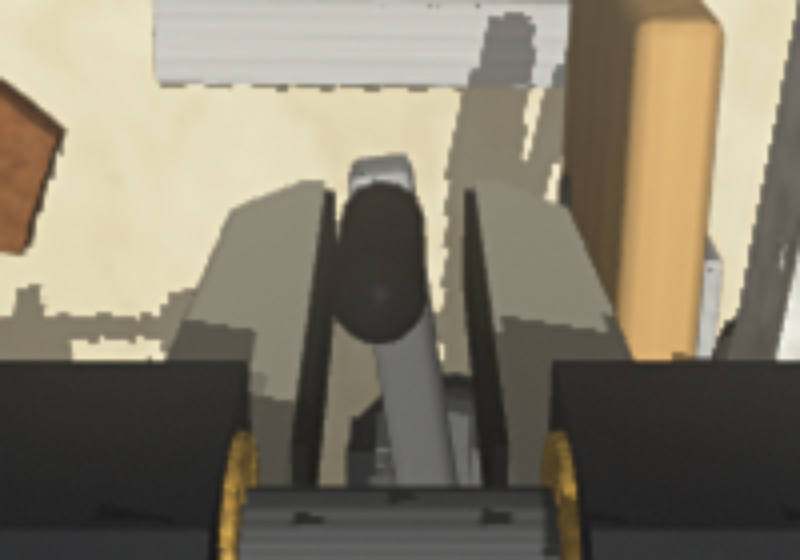

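{"api": "carry_out", "payload": {
  "increments": [
    {"linear": [0,0,0.0015],"yaw": 0},
    {"linear": [-0.0002,0,0.003],"yaw": 0},
    {"linear": [-0.0003,0,0.0045],"yaw": 0},
    {"linear": [-0.0004,0,0.006],"yaw": 0}
  ]
}}

```text
t: 29.65
tool_pos: [0.5116, -0.0142, 0.1885]
orientation: [-1.283, 1.099, -1.074]
force: [-0.5, -0.2, 0.3]
opening: 0.0184
```

```bash
python3 -c "
from h import *
arm([.0,-.03],piv=np.array([.5292,-.1024]))
cv2.imwrite('pics/x3.png',cv2.resize(robot.read_camera('wrist')[200:340,180:380],None,fx=4,fy=4))
"
```

```text
t 29.65 z 0.1885 rad 0.0899 theta 0.038 F [ 0.1 -0.3 -0.6] open 0.0184
0.0 lin [-0.0001 -0.      0.0034]
-0.03 lin [-0.     -0.0001  0.0061]
```

View pics/x3.png

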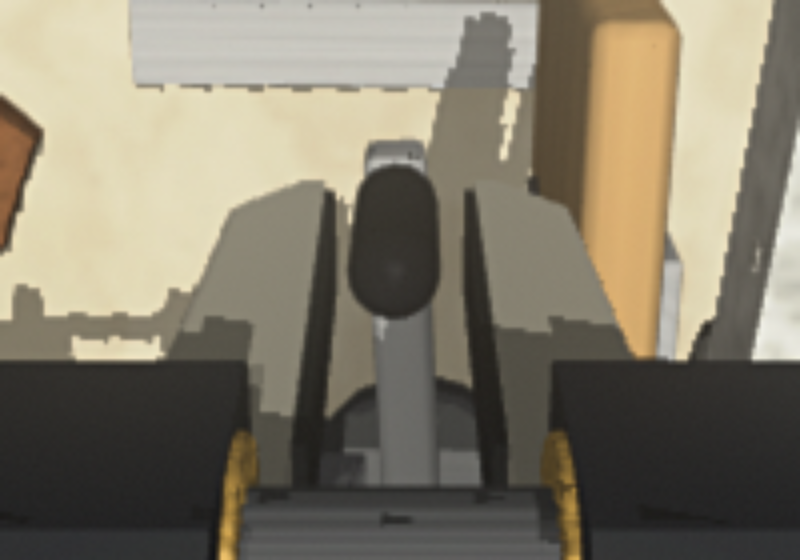

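{"api": "carry_out", "payload": {
  "increments": [
    {"linear": [0,0,0.002],"yaw": 0},
    {"linear": [0,0,0.0035],"yaw": 0},
    {"linear": [0,0,0.005],"yaw": 0},
    {"linear": [0,0,0.006],"yaw": 0}
  ]
}}

```text
t: 30.2
tool_pos: [0.5177, -0.0132, 0.1885]
orientation: [-1.283, 1.099, -1.074]
force: [-0.4, -1.0, 0.5]
opening: 0.0188
```

```bash
python3 -c "
from h import *
arm([.0,-.03],piv=np.array([.5292,-.1024]))
cv2.imwrite('pics/x4.png',cv2.resize(robot.read_camera('wrist')[200:340,180:380],None,fx=4,fy=4))
"
```

```text
t 30.2 z 0.1885 rad 0.09 theta -0.031 F [ 0.9 -0.5 -0.6] open 0.0188
0.0 lin [-0.0001  0.     -0.0028]
-0.03 lin [-0.      0.     -0.0001]
```

View pics/x4.png

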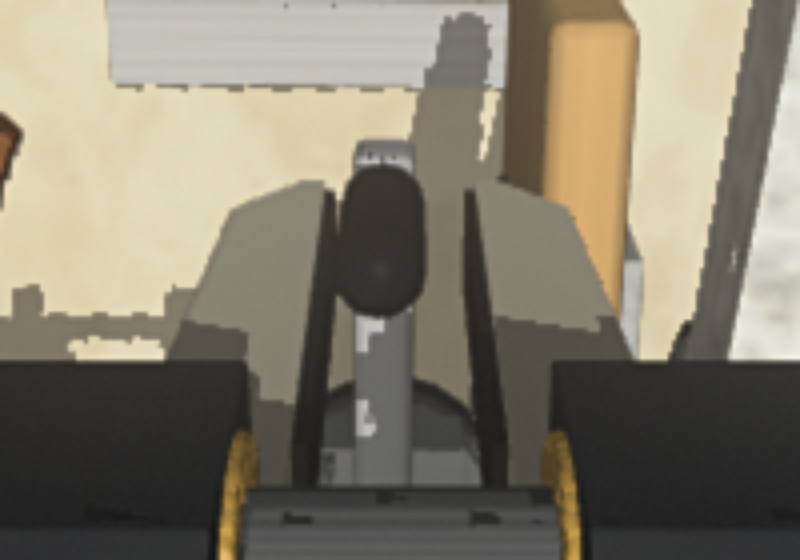

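{"api": "carry_out", "payload": {
  "increments": [
    {"linear": [0,0,-0.0028],"yaw": 0},
    {"linear": [0,0,-0.0028],"yaw": 0},
    {"linear": [0,-0.02,-0.0028],"yaw": 0},
    {"linear": [0,-0.06,-0.0028],"yaw": 0},
    {"linear": [0,-0.11,-0.0028],"yaw": 0}
  ]
}}

```text
t: 30.88
tool_pos: [0.5158, -0.0146, 0.3003]
orientation: [-1.284, 1.099, -1.074]
force: [0.6, 0.3, 0.8]
opening: 0.0185
```

{"api": "carry_out", "payload": {
  "increments": [
    {"linear": [0,-0.02,-0.04],"yaw": 0},
    {"linear": [0,-0.04,-0.09],"yaw": 0},
    {"linear": [0,-0.04,-0.09],"yaw": 0}
  ],
  "gripper": 0.5
}}

```text
t: 31.25
tool_pos: [0.4269, -0.0303, 0.3461]
orientation: [-1.28, 1.094, -1.079]
force: [1.1, -0.2, 0.6]
opening: 0.0439
```

```bash
python3 -c "
from h import *
import pickle
go((.45,-.05,.35),1.73)
p=robot.camera_params('wrist');pickle.dump(p,open('y.pkl','wb'))
cv2.imwrite('pics/y.png',cv2.resize(robot.read_camera('wrist'),(800,600)))
cv2.imwrite('pics/y2.png',cv2.resize(robot.read_camera('scene')[150:300,230:430],None,fx=4,fy=4))
cv2.imwrite('pics/y3.png',cv2.resize(robot.read_camera('top')[140:235,260:440],None,fx=4.4,fy=4.4))
"
```

```text
t 31.25 pos [ 0.4269 -0.0303  0.3461] jaw heading 0.165 q6 -0.36
lin [ 0.0232 -0.0042  0.0195]
yaw -1.565
yaw 1.576
R [[0.164, -0.005, 0.986], [-0.986, 0.008, 0.164], [-0.008, -1.0, -0.003]]
```

View pics/y.png

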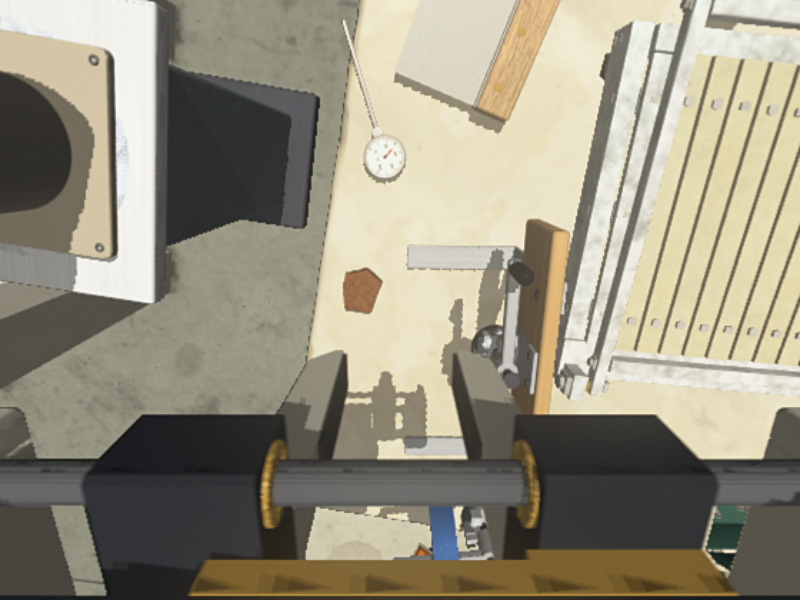

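View pics/y2.png

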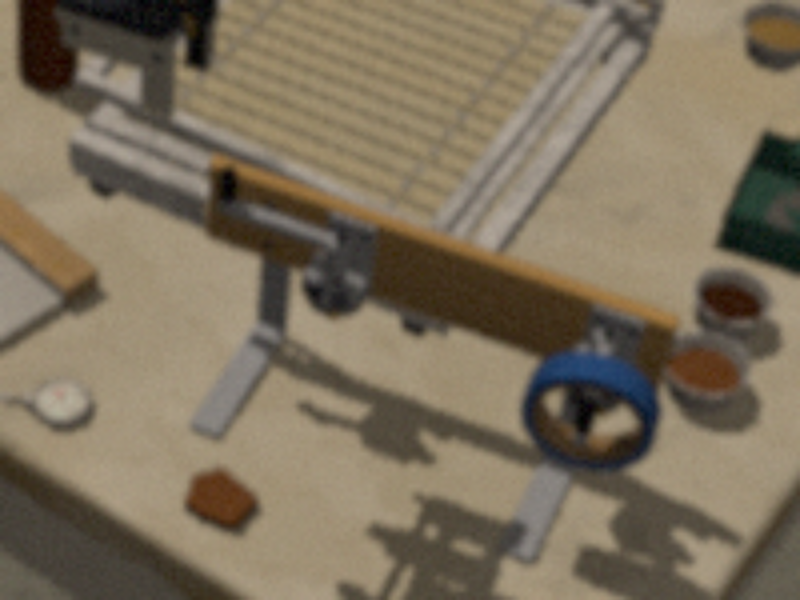

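View pics/y3.png

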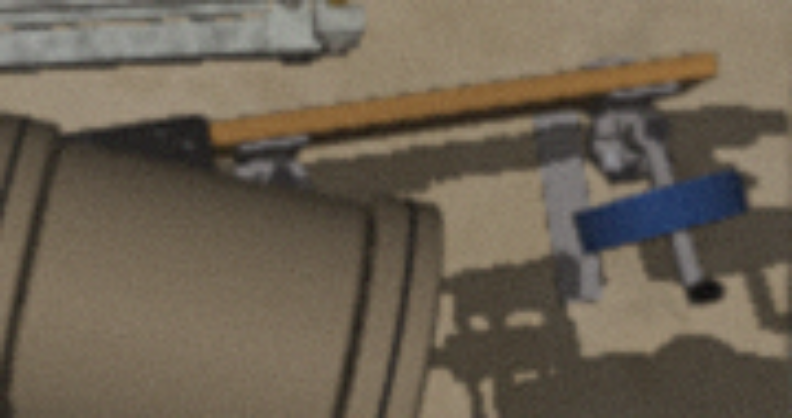

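```bash
python3 -c "
from plant import robot
print(robot.close_job())"
```

```text
the job is handed in; nothing more can be done
None
```

The roll of blue tape now hangs on hook_2, and hook_1 is folded flat along the board. The job is handed in at about 31 s, with the robot clear of everything.

- **hook_2 (new hook):** I lifted its arm about 9 mm, swung it out, and pushed it slowly with a loose finger until it fell into the notch by itself. It dropped about 6 mm, and the notch's centre is near 1.73 rad. Pushing back towards the board, it blocked at about 3 N. On the outer side I only felt about 2 N, so that side is less certain. The arm moved about 7° within the notch, more than the 2 to 4° of play described, unless that figure is per side. It stayed fully down throughout.
- **Tape:** I hung it at mid-bar behind the upturned tip. The final scene and top pictures show it there.
- **hook_1 (emptied hook):** I lifted it, swung it back and let it fall into its folded notch. The wrist pictures show it about 6 mm lower and parallel to the board, at about 0 rad.

During both swings the arms pulled outward on the gripper with up to about 10 N. I felt no jamming. In the last pictures the bark, thermometer and scraper looked untouched. I did not recheck the timer and marker, but the arm did not work near them.

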